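# Shut the reject basket's gate, then drop in the faulty shaft

### The arm

A 6-joint arm with a two-finger parallel gripper is mounted at the origin on a cart in front of the work surface, level with it; the furniture and walls round the work are solid. World frame = base frame: x ahead of the robot, y to its left, z up, the work surface at z = 0. Lengths are in m, angles in rad, forces in N, time in s.
With the tool pointing down it reaches from about 0.25 to 0.775 m from the base axis. Payload 4 kg.
Tool frame: the origin (TCP) lies midway between the tips of the shut fingers; the grasp point (between the pads) lies 19 mm behind it; z points along the fingers, x is the direction in which the jaws open and shut, and the axes are right-handed (so a half turn about z gives the same grasp; the last joint's range is limited). The gripper opens to 94 mm and grips with 3 to 60 N. Pads are 16 mm wide; open, the fingers measure 119 mm over their backs; the gripper's body (75 mm by 177 mm) begins 78 mm behind the grasp point.
Start: joints at [-1.415, 0.087, 1.371, -0, 1.684, -0.103], TCP at [0.141, -0.532, 0.206] pointing down, gripper open.
Joint ranges: [-3.1, 3.1], [-0.76, 2.03], [0.27, 2.55], [-1.08, 4.22], [0.17, 2.65], [-2.57, 2.57]. Speed limits (rad/s): [2.79, 2.79, 3.14, 3.14, 3.14, 3.14].

### API

Orientations are given as [roll, pitch, yaw] about the fixed x, y, z axes, in that order (R = Rz(yaw) Ry(pitch) Rx(roll)).
In Python, from bench import * gives the robot as it stands.
- The arm moves only by the tool play_rows, never from a script. Its argument "rows" is a list of rows, each an object of numbers: "x", "y", "z": the shift along the tool's x, y, z in cm; "twist": the turn about the tool's z in rad; "jaw": the opening, from -1 (shut) to 1 (fully open), so that 0 is half open. In form: [{"x": .., "y": .., "z": .., "twist": .., "jaw": ..}, ...]. A call has 1 to 12 rows; each row shifts and turns the commanded pose from where the row before left it, along the tool's axes as they then stand; what a row does not reach is not made up. A row lasts 1/12 s, in which the tool goes at most 41.7 mm and 7.16 degrees, less where a joint would pass 70% of its speed; a pose out of reach is approached as far as the arm can. A call with a gripper value outside its range is refused whole. The fingers move at their own pace and stop on an object; the grip force is fixed at half the most. Time passes only in rows, so rows that do not move let the fingers close. It gives the time, the measured TCP pose, the force and the opening at its end, in the units of the state.
- get_obs(): the state, without advancing time (a new reading comes with each control period).
- snapshot(name): name is "side" or "top" or "wrist"; returns a dict with "image" (420x560x3 uint8, red, green, blue), "fx", "fy", "cx", "cy" (pixels), "origin" and "orientation" of the camera in the world; the wrist camera has in their place "tool_from_camera" (4x4, takes a point from camera to tool coordinates, whose origin is the TCP and whose axes are the tool frame's). Camera axes: x right, y up, looking along -z (the intrinsics and any distortion apply to the point x, -y, -z); pixel columns grow to the right and rows downward; lengths in m; the calibration is good to about 2 mm. A picture is of the moment at which its call begins: read the wrist's pose just before it. There is no depth.
- close_job(): hands the job in, once; it reports no verdict.
Trained networks look in a picture, given as the dict that the camera call returned (one of the last four; its "shot" number tells which), for a name from the list of things; names that differ only in an ending like _2 or _b are one class to them, and where a whole thing is asked for, a point or a joint stands for the part that bears it (a point fixed in the world has none). Each returns a list of dicts, best first, with "conf" (0 to 1); they miss things now and then, are a little off and sometimes report something else, mostly with a low value. They report only what shows in the picture. A call takes as long as a camera call.
- look_for(picture, query): "xy" ([column, row] in pixels, amid what is visible of it).
- masks_of(picture, query): "region" (420x560 bool, what is visible of it) and "xy" ([column, row] in pixels, amid what is visible of it).
The state is a dict: "time": time; "joint_positions": joint angles; "qvel": joint speeds; "joint_torque": joint torques, N m; "tool_pos": TCP position; "ee_rot": TCP orientation; "wrist_force": force on the tool from outside, world axes, zero at the start; "wrist_torque": the same for the moment, N m; "width": finger opening in m.
Only numpy, scipy, OpenCV 4.12 (cv2) and the standard library are available. Lean on these libraries where they do the work, as an engineer would, in place of code of your own. Each camera call takes 0.05 s, during which the arm holds its last target.

### The job

One of the three shafts in the rack was turned wrong: it is the shorter one, with a stepped-down end on one side only. First push the wire reject basket's open gate shut until its catch snaps home; then take the faulty shaft out of the rack, lower it into the basket and let go of it only once it is down inside, below the rim. Leave the two good shafts lying in the rack, and the gate shut.

Things in the scene. Friction and masses are not known exactly. Their poses are not given: they have to be found in the camera images.
- basket: Steel wire reject basket, fixed, open at the top; 150 mm (x) by 150 mm (y), 102 mm high, floor 4 mm thick. Origin: centre of its underside, z up. Walls 4 mm thick, 100 mm high, at x = -75, x = +75 and y = -75 mm; 9 mm posts at the corners; the gate is the side at y = +75. The catch, a small dark box 55 to 85 mm high, stands outside the corner (+75, +75), out to x = +91, y = +91 mm.
- gate (a joint): Angle of the basket's gate (rad): 0 = shut, held by its catch; grows as it swings outward (counter-clockwise from above) to 1.4. It stays where it is left. Below about 0.08 it runs onto the catch's sprung roller, must be pushed over it with about 8 N near its free edge, and snaps to 0.
- gate_hinge (a point): Point on the gate's upright hinge axis, 50 mm above the desk, at x = -75, y = +75 mm in the basket's frame. Its axes turn with the gate: x along the gate to its free edge, y its outward normal, z up. The gate is a wire panel 6 mm thick (3 mm either side of the axis), 10 to 95 mm high, 7 to 135 mm from the hinge; a catch nose stands at 140 mm.
- gate_edge (a point): Top of the gate's free edge, 135 mm from the hinge, 94 mm above the desk; moves with the gate.
- rack: Low rack fixed to the desk: aluminium base plate 96 mm (x) by 236 mm (y), 8 mm thick, carrying two black vee combs 8 mm thick at x = -30 and +30 mm, up to 52 mm high; origin at the centre of its underside, z up. Three shafts lie in its vees along its x, at y = -78, 0 and +78 mm, their axes 56.6 mm above the desk.
- short_shaft: The faulty shaft, bare steel, 0.26 kg, 112 mm long in all: a thick section 32 mm in diameter, 84 mm long, with a stepped-down end (22 mm in diameter, 28 mm long) on one side only. Origin on its axis, mid thick section; its x runs along the axis: thick from -42 to +42 mm, thin from -70 to -42 mm. In any of the rack's three places.
- good_shaft_a: A good shaft, bare steel: thick section 32 mm in diameter and 84 mm long with a stepped-down end (22 mm in diameter, 28 mm long) on both sides; 140 mm long in all. Origin at its middle, on its axis; its own x runs along the axis. To be left in the rack.
- good_shaft_b: The other good shaft, like good_shaft_a. To be left in the rack.

How it is judged:
On the way, in this order (a step that is already met when the one before it is completed fails the run):
1. the gate is shut on its catch (under 0.025 rad) while the faulty shaft still lies in the rack (value of joint gate below 0.025 rad and distance of short_shaft from where it was at the start of the episode below 0.02 m), for 0.2 s.
2. the faulty shaft, still held in the fingers, is inside the basket with its axis below the rim (contact force between the fingers and short_shaft above 0.5 N and x of short_shaft in the frame of basket between -0.07 and 0.07 m and y of short_shaft in the frame of basket between -0.07 and 0.07 m and z of short_shaft in the frame of basket below 0.1 m), for 0.1 s.
At the end, for the whole second after the job is handed in: The gate is shut on its catch (under 0.025 rad); the faulty shaft lies at rest inside the basket, the middle of its thick section under 70 mm above the basket's underside; both good shafts lie in the rack within 20 mm of where they were (value of joint gate below 0.025 rad and x of short_shaft in the frame of basket between -0.07 and 0.07 m and y of short_shaft in the frame of basket between -0.07 and 0.07 m and z of short_shaft in the frame of basket below 0.07 m and linear speed of short_shaft below 0.03 m/s and distance of each of good_shaft_a, good_shaft_b from where it was at the start of the episode below 0.02 m); the robot touches nothing.
It fails at once if a good shaft is moved by more than 30 mm (distance of any of good_shaft_a, good_shaft_b from where it was at the start of the episode above 0.03 m).
It also fails if it takes over 56 s, if anything falls off the work surface, if the arm or the gripper's body presses on something with over 40 N, if the wrist force passes 120 N, or if a joint passes its speed limit or range.

## Working session

There is one attempt and no reset: what is moved stays moved. The work goes in short steps, Python scripts to look and compute and a tool call to move; the robot and the scene stay as the last step left them, time stands still between calls to the robot, and variables do not carry over. Pictures are saved under pics/ and viewed, and the job is handed in when it is done.

Besides the shell and the picture viewer there is one more tool, called after ">>>" as a command line: name --argument value ..., lists and objects as JSON in quotes. play_rows: Moves the arm, as the interface text tells. Its arguments: {"type":"object","properties":{"rows":{"type":"array"}},"required":["rows"]}

```bash
mkdir -p pics; ls; cat > h.py <<'E'
from bench import *
import numpy as np, cv2
from scipy.spatial.transform import Rotation as R
def save(s,n): cv2.imwrite('pics/'+n+'.png',cv2.cvtColor(s['image'],cv2.COLOR_RGB2BGR))
E
python3 - <<'E'
from h import *
o=get_obs()
for k,v in o.items(): print(k,np.round(v,4))
import pickle
for n in ['side','top','wrist']:
    s=snapshot(n); save(s,n+'0'); print(n,{k:(np.round(v,4).tolist() if k!='image' else 0) for k,v in s.items()})
    pickle.dump(s,open(n+'0.pkl','wb'))
    for q in ['basket','gate','rack','short_shaft','good_shaft_a','gate_edge','gate_hinge']:
        try: print(q,[(np.round(d['xy'],1).tolist(),round(d['conf'],2)) for d in look_for(s,q)])
        except Exception as e: print(q,e)
print(get_obs()['time'])
E
```

```text
pics
time 0.0
joint_positions [-1.4151  0.0879  1.3722 -0.      1.6836 -0.1031]
qvel [ 0.0006  0.0014 -0.0001 -0.0014  0.0008 -0.0007]
joint_torque [-7.00000e-04 -3.40184e+01 -3.02430e+01  7.19000e-02  3.30000e-02
 -2.00000e-04]
tool_pos [ 0.1407 -0.5311  0.2043]
ee_rot [-3.1414e+00  2.2000e-03 -1.3120e+00]
wrist_force [-0.3783 -0.2992  0.4683]
wrist_torque [ 0.0219 -0.0083  0.0283]
width 0.0942
side {'image': 0, 'fx': 443.8943, 'fy': 443.8943, 'cx': 284.9424, 'cy': 205.3379, 'origin': [0.8866, 0.3022, 0.7026], 'orientation': [0.764, 0.0083, 2.4731], 'shot': 1}
basket [([272.7, 171.2], 0.67)]
gate [([287.2, 192.6], 0.95)]
rack [([288.7, 287.9], 0.91)]
short_shaft [([255.7, 267.2], 0.69), ([288.8, 193.8], 0.28)]
good_shaft_a [([302.0, 267.5], 0.82), ([343.1, 269.1], 0.6)]
gate_edge [([287.6, 189.7], 0.75), ([255.0, 266.7], 0.19)]
gate_hinge [([291.8, 179.9], 0.96)]
top {'image': 0, 'fx': 396.0404, 'fy': 396.0404, 'cx': 284.1878, 'cy': 209.985, 'origin': [0.4071, -0.1702, 0.9321], 'orientation': [0.1533, 0.006, -1.5453], 'shot': 2}
basket [([362.6, 255.3], 0.63)]
gate [([311.2, 247.2], 0.78)]
rack [([235.5, 204.4], 0.64)]
short_shaft [([259.9, 167.7], 0.69)]
good_shaft_a [([214.4, 220.6], 0.8), ([234.5, 194.7], 0.73), ([308.8, 246.1], 0.34)]
gate_edge [([311.9, 247.2], 0.61)]
gate_hinge []
wrist {'image': 0, 'fx': 304.2216, 'fy': 304.2216, 'cx': 278.2068, 'cy': 213.0282, 'tool_from_camera': [[1.0, -0.0007, -0.0001, 0.0014], [-0.0007, -0.9646, -0.2637, -0.0776], [0.0001, 0.2637, -0.9646, -0.1799], [0.0, 0.0, 0.0, 1.0]], 'shot': 3}
basket []
gate []
rack []
short_shaft []
good_shaft_a []
gate_edge []
gate_hinge []
1.2
```

View pics/side0.png

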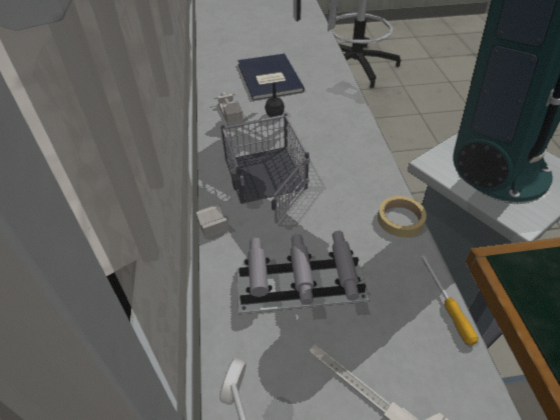

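View pics/top0.png

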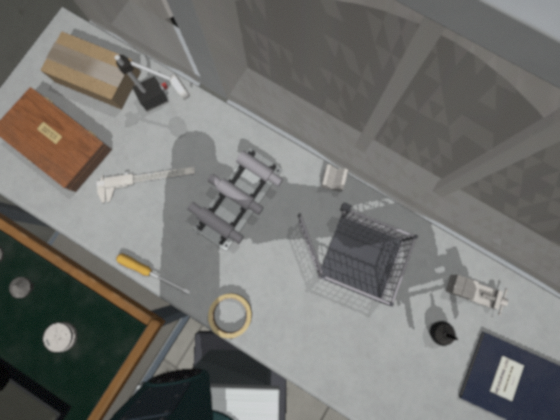

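View pics/wrist0.png

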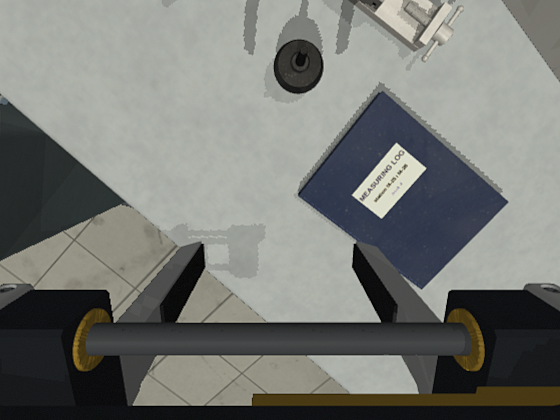

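```bash
python3 - <<'E'
import cv2
a=cv2.imread('pics/side0.png')[110:350,190:400]; cv2.imwrite('pics/side0z.png',cv2.resize(a,None,fx=2.5,fy=2.5,interpolation=cv2.INTER_CUBIC))
a=cv2.imread('pics/top0.png')[120:340,170:430]; cv2.imwrite('pics/top0z.png',cv2.resize(a,None,fx=2.7,fy=2.7,interpolation=cv2.INTER_CUBIC))
E
```

```text
(no output)
```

View pics/side0z.png

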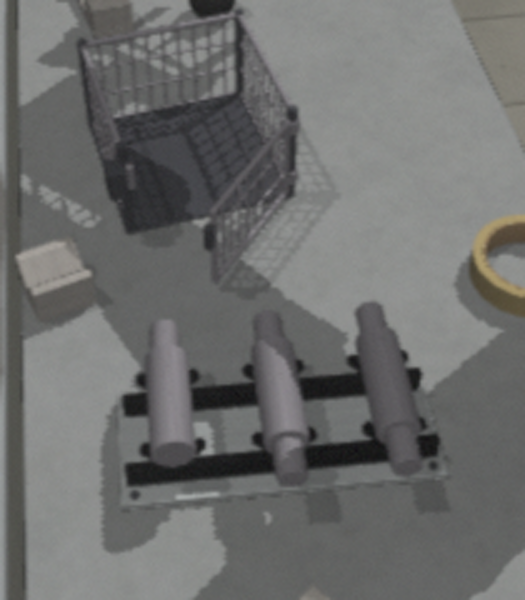

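View pics/top0z.png

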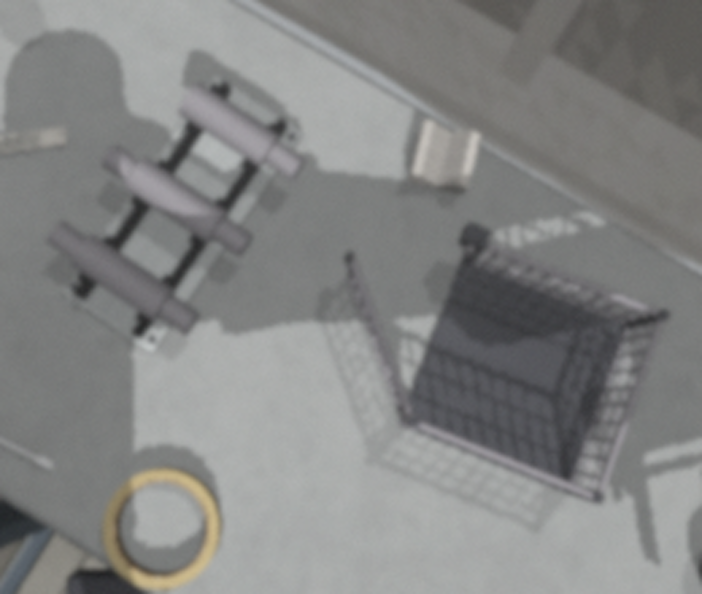

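```bash
cat >> h.py <<'E'
import pickle
def Rc(s): return R.from_euler('xyz',s['orientation']).as_matrix()
def ray(s,px,z):
    d=np.array([(px[0]-s['cx'])/s['fx'],-(px[1]-s['cy'])/s['fy'],-1.0]); w=Rc(s)@d; o=np.array(s['origin'])
    return o+w*(z-o[2])/w[2]
def proj(s,P):
    P=np.atleast_2d(P); c=(P-np.array(s['origin']))@Rc(s)
    return np.c_[s['cx']+s['fx']*c[:,0]/-c[:,2], s['cy']-s['fy']*c[:,1]/-c[:,2]]
def T(x,y,a,P):
    P=np.atleast_2d(P).astype(float); c,s_=np.cos(a),np.sin(a)
    return np.c_[x+c*P[:,0]-s_*P[:,1], y+s_*P[:,0]+c*P[:,1], P[:,2]]
E
python3 - <<'E'
from h import *
from scipy.optimize import least_squares
t=pickle.load(open('top0.pkl','rb')); s=pickle.load(open('side0.pkl','rb'))
zt=lambda u,v:(170+u/2.7,120+v/2.7); zs=lambda u,v:(190+u/2.5,110+v/2.5)
for n,p in dict(hinge=(405,412),catchc=(470,245),far1=(597,495),far2=(660,315),edge=(349,257)).items(): print('top',n,ray(t,zt(*p),0.1).round(4))
for n,p in dict(hinge=(293,113),far2=(85,45),far1=(238,15),edge=(210,230)).items(): print('side',n,ray(s,zs(*p),0.1).round(4))
for n,p in dict(A=(244,130),B=(178,198),C=(122,277)).items(): print('top',n,ray(t,zt(*p),0.057).round(4))
# fit basket
L=[(-75,75),(75,75),(-75,-75),(75,-75)]
obs=[(t,zt(405,412),(-75,75,101)),(t,zt(470,245),(75,75,101)),(t,zt(597,495),(-75,-75,101)),(t,zt(660,315),(75,-75,101)),(s,zs(293,113),(-75,75,101)),(s,zs(85,45),(75,-75,101)),(s,zs(238,15),(-75,-75,101))]
eo=[(t,zt(349,257)),(s,zs(210,228))]
def res(p):
    r=[]
    for c,px,q in obs: r+=list(proj(c,T(*p[:3],np.array(q)/1e3))[0]-px)
    for c,px in eo:
        g=T(-.075,.075,p[3],[.135,0,.094]); r+=list(proj(c,T(*p[:3],g))[0]-px)
    return r
f=least_squares(res,[.3,-.35,0,.9],loss='soft_l1'); print(f.x.round(4),np.round(res(f.x),1))
# rack
ro=[]
E
```

```text
top hinge [ 0.4059 -0.2396  0.1   ]
top catchc [ 0.5369 -0.2891  0.1   ]
top far1 [ 0.3474 -0.3858  0.1   ]
top far2 [ 0.4855 -0.4369  0.1   ]
top edge [ 0.5251 -0.1942  0.1   ]
side hinge [ 0.4054 -0.2394  0.1   ]
side far2 [ 0.49   -0.4303  0.1   ]
side far1 [ 0.3535 -0.3797  0.1   ]
side edge [ 0.5434 -0.1738  0.1   ]
top A [ 0.637  -0.1049  0.057 ]
top B [ 0.5773 -0.0519  0.057 ]
top C [ 0.5099 -0.0086  0.057 ]
[ 0.4454 -0.3375 -0.3683  0.7292] [ 0.5  1.7  2.6 -2.5 -2.5 -0.5 -1.  -1.5  0.7 -1.2 -0.5 -1.5  1.5 -1.3
 -0.7 -1.3  0.1 -5.9]
```

```bash
cat > ov.py <<'E'
from h import *
def lines(p,g,rk):
    Ls=[]
    B=lambda P:T(*p,np.array(P)/1e3)
    for z in (0,102):
        Ls.append((B([(-75,75,z),(75,75,z),(75,-75,z),(-75,-75,z),(-75,75,z)]),(0,255,0)))
    for x,y in [(-75,75),(75,75),(75,-75),(-75,-75)]: Ls.append((B([(x,y,0),(x,y,102)]),(0,255,0)))
    G=lambda P:T(*p,T(-.075,.075,g,np.array(P)/1e3))
    Ls.append((G([(7,0,10),(135,0,10),(135,0,95),(7,0,95),(7,0,10)]),(0,0,255)))
    K=lambda P:T(*rk,np.array(P)/1e3)
    Ls.append((K([(-48,-118,8),(48,-118,8),(48,118,8),(-48,118,8),(-48,-118,8)]),(255,255,0)))
    for y in (-78,0,78):
        Ls.append((K([(-70,y,56.6),(70,y,56.6)]),(255,0,255)))
        Ls.append((K([(-42,y-16,56.6),(42,y-16,56.6),(42,y+16,56.6),(-42,y+16,56.6),(-42,y-16,56.6)]),(255,0,255)))
    return Ls
def draw(s,Ls,box,k,name):
    im=cv2.cvtColor(s['image'],cv2.COLOR_RGB2BGR)
    x0,y0,x1,y1=box
    im=cv2.resize(im[y0:y1,x0:x1],None,fx=k,fy=k,interpolation=cv2.INTER_CUBIC)
    for P,c in Ls:
        q=(proj(s,P)+.5-[x0,y0])*k
        cv2.polylines(im,[np.round(q).astype(int)],False,c,1)
    cv2.imwrite('pics/'+name+'.png',im)
E
python3 - <<'E'
from ov import *
t=pickle.load(open('top0.pkl','rb')); s=pickle.load(open('side0.pkl','rb'))
a=ray(t,(170+50/2.7,120+228/2.7),.0566);
# rack guess: centre at B, y axis dir from C to A
A=np.array([.637,-.1049]);C=np.array([.5099,-.0086]);d=A-C
print(np.linalg.norm(d))
yaw=np.arctan2(d[1],d[0])-np.pi/2
print(yaw)
L=lines((.4454,-.3375,-.3683),.73,(.5748,-.054,yaw))
draw(t,L,(180,130,420,310),3.3,'ovt1'); draw(s,L,(190,110,400,330),2.7,'ovs1')
E
```

```text
0.15946190767703738
-2.21918890541827
```

View pics/ovt1.png

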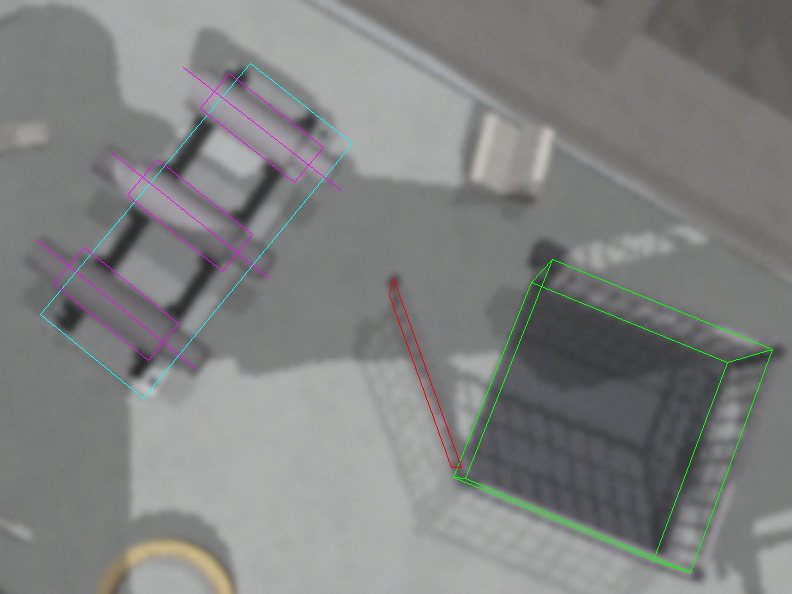

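View pics/ovs1.png

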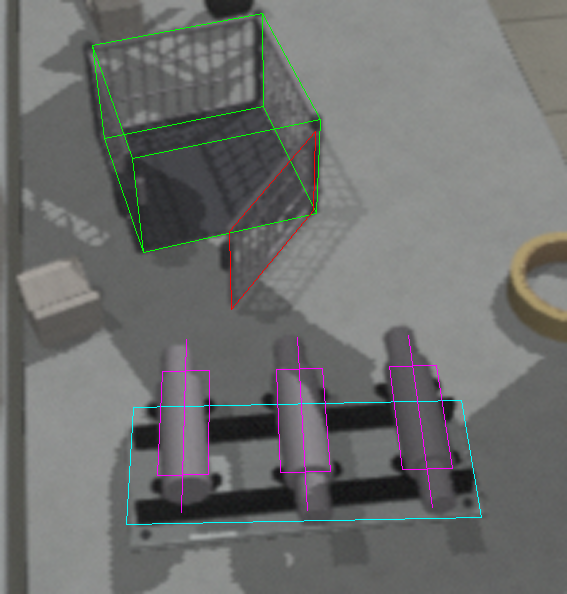

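```bash
python3 - <<'E'
from ov import *
from scipy.optimize import least_squares
t=pickle.load(open('top0.pkl','rb')); s=pickle.load(open('side0.pkl','rb'))
zt=lambda u,v:(180+u/3.3-.5,130+v/3.3-.5); zs=lambda u,v:(190+u/2.7-.5,110+v/2.7-.5)
# rack model yaw ~ -2.3+? y axis from C(low x) to A
o=[(t,zt(32,255),(0,1)),]
def ends(cam,p1,p2,y): return [(cam,p1,y,1),(cam,p2,y,-1)]
# +1 = end toward upper-left in top (rack +x at yaw ~ +0.92?) 
obs=[(t,zt(32,253),70,-78),(t,zt(206,360),-70,-78),(t,zt(98,157),70,0),(t,zt(273,268),-70,0),
(s,zs(398,332),-70,-78),(s,zs(437,502),70,-78),(s,zs(287,340),-70,0),(s,zs(316,512),70,0),
(s,zs(175,350),-70,78),(t,zt(333,182),-70,78),(t,zt(190,88),42,78),(s,zs(182,492),42,78)]
def res(p):
    return np.concatenate([proj(c,T(*p,np.array([a,y,56.6])/1e3))[0]-px for c,px,a,y in obs])
# +x direction in world: top image left = +y ; up = +x. So +x_r ~ (0.55,0.83): yaw ~1; y_r= (-sin,cos) = (-.83,.55) -> C at y=-78 would be +x. so flip
best=None
for y0 in (1,-1,2,-2,0,3):
    for sg in (1,-1):
        def r2(p): return np.concatenate([proj(c,T(*p,np.array([a,sg*y,56.6])/1e3))[0]-px for c,px,a,y in obs])
        f=least_squares(r2,[.575,-.05,y0],loss='soft_l1')
        if best is None or f.cost<best[0]: best=(f.cost,f.x,sg,r2(f.x).round(1))
print(best)
p=best[1]
# basket refine
ob=[(t,zt(459,478),(-75,75,102)),(t,zt(697,575),(-75,-75,102)),(t,zt(776,351),(75,-75,102)),
(s,zs(319,122),(-75,75,102)),(s,zs(318,215),(-75,75,0)),(s,zs(262,15),(-75,-75,102)),(s,zs(89,45),(75,-75,102)),(s,zs(132,250),(75,75,0)),(t,zt(548,262),(75,75,102))]
def rb(b): return np.concatenate([proj(c,T(*b[:3],np.array(q)/1e3))[0]-px for c,px,q in ob])
f=least_squares(rb,[.445,-.337,-.37],loss='soft_l1'); print(f.x.round(4),rb(f.x).round(1))
L=lines(f.x,.73,p)
draw(t,L,(180,130,420,310),3.3,'ovt2'); draw(s,L,(190,110,400,330),2.7,'ovs2')
for y in(-78,0,78): print(y,T(*p,np.array([0,y,56.6])/1e3))
E
```

```text
(np.float64(10.069046013326936), array([ 0.57734475, -0.05145643,  1.01383855]), -1, array([ 1.2, -1.1, -0. ,  0.7,  1.1, -0.4, -0.7, -0.5, -0.2, -0.3,  1.3,
       -0.2,  0.3,  0.5,  0.3,  0.7,  0.5,  0.6,  0.3, -2.9,  2.8, -0.7,
        2.2, -1.4]))
[ 0.4453 -0.3378 -0.3732] [ 2.  -0.2 -2.1 -0.7 -0.8 -0.4  0.2 -1.  -0.8 -0.6  0.4 -0.7  1.1 -0.2
  3.8  0.5  1.6 -0.8]
-78 [[ 0.64355639 -0.09268771  0.0566    ]]
0 [[ 0.57734475 -0.05145643  0.0566    ]]
78 [[ 0.51113312 -0.01022515  0.0566    ]]
```

View pics/ovt2.png

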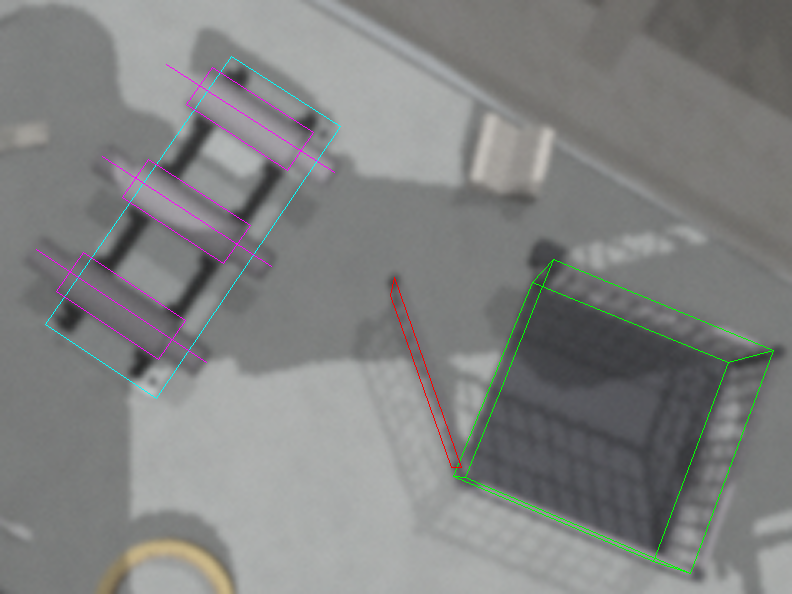

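View pics/ovs2.png

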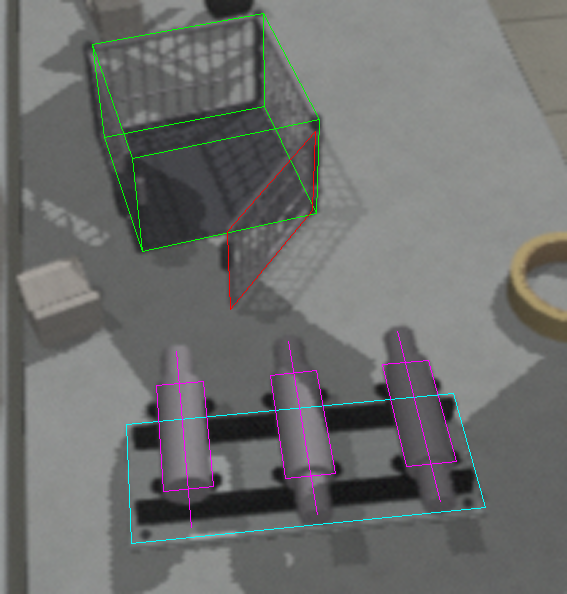

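```bash
python3 - <<'E'
from ov import *
t=pickle.load(open('top0.pkl','rb')); s=pickle.load(open('side0.pkl','rb'))
im=cv2.imread('pics/side0.png')
cv2.imwrite('pics/sw.png',cv2.resize(im[0:420,150:270],None,fx=1.4*2,fy=1.4,interpolation=cv2.INTER_CUBIC))
cv2.imwrite('pics/sw1.png',cv2.resize(im[80:260,160:300],None,fx=4,fy=3.3,interpolation=cv2.INTER_CUBIC))
im=cv2.imread('pics/top0.png')
cv2.imwrite('pics/tw.png',cv2.resize(im[60:260,210:450],None,fx=3.3,fy=3,interpolation=cv2.INTER_CUBIC))
E
```

```text
(no output)
```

View pics/sw1.png

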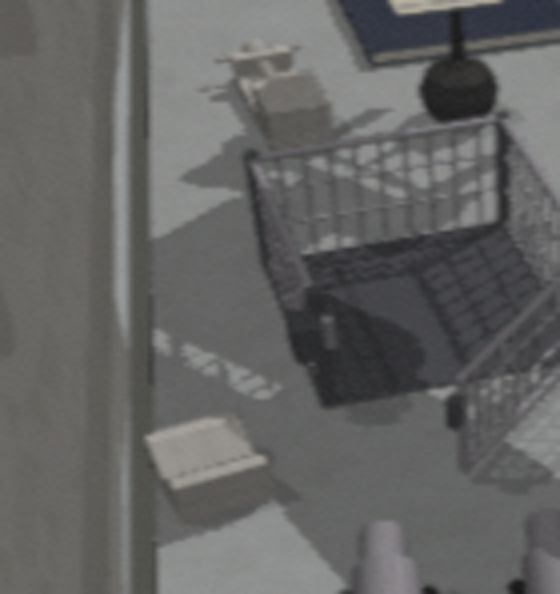

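View pics/tw.png

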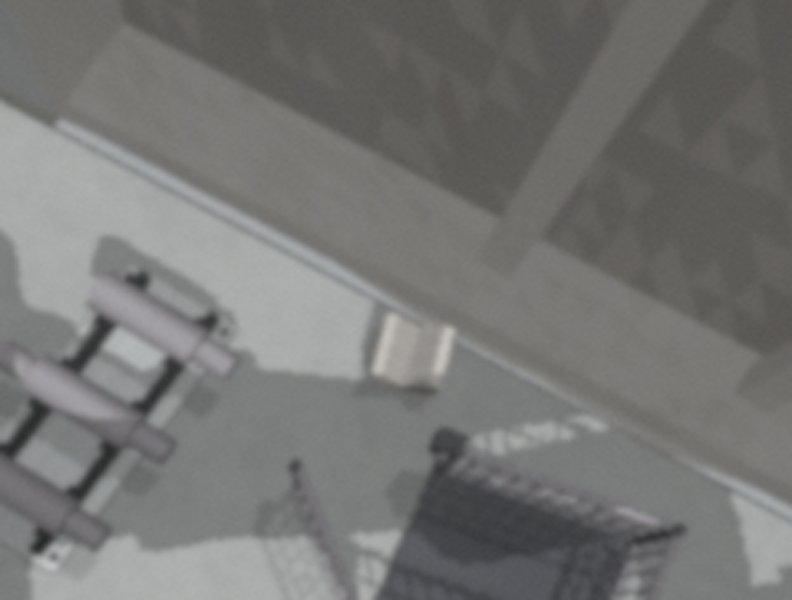

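```bash
python3 - <<'E'
from ov import *
t=pickle.load(open('top0.pkl','rb')); s=pickle.load(open('side0.pkl','rb'))
A=np.array([.640,-.095]);Bc=np.array([.445,-.338])
for z in (0,.05,.1,.15,.2,.3):
    for c,p,q,n in ((t,(226.7,102.7),(450,231.7),'top'),(s,(197,80),(198.7,259),'side')):
        P,Q=ray(c,p,z)[:2],ray(c,q,z)[:2]; d=(Q-P)/np.linalg.norm(Q-P); nn=np.array([-d[1],d[0]])
        print(z,n,np.degrees(np.arctan2(d[1],d[0])).round(1),'dist A',((A-P)@nn).round(4),'basket',((Bc-P)@nn).round(4))
E
```

```text
0 top -119.7 dist A -0.1125 basket -0.1617
0 side 59.8 dist A 0.1127 basket 0.1589
0.05 top -119.7 dist A -0.0976 basket -0.1468
0.05 side 59.8 dist A 0.1056 basket 0.1519
0.1 top -119.7 dist A -0.0827 basket -0.1319
0.1 side 59.8 dist A 0.0985 basket 0.1448
0.15 top -119.7 dist A -0.0678 basket -0.117
0.15 side 59.8 dist A 0.0914 basket 0.1377
0.2 top -119.7 dist A -0.0529 basket -0.1021
0.2 side 59.8 dist A 0.0844 basket 0.1306
0.3 top -119.7 dist A -0.0232 basket -0.0723
0.3 side 59.8 dist A 0.0702 basket 0.1165
```

>>> play_rows --rows '[{"x": -1.83,"y": -2.87,"jaw": -1},{"x": -1.83,"y": -2.87,"jaw": -1},{"x": -1.83,"y": -2.87,"jaw": -1},{"x": -1.83,"y": -2.87,"jaw": -1},{"x": -1.83,"y": -2.87,"jaw": -1},{"x": -1.83,"y": -2.87,"jaw": -1},{"x": -1.83,"y": -2.87,"jaw": -1},{"x": -1.83,"y": -2.87,"jaw": -1},{"x": -1.83,"y": -2.87,"jaw": -1},{"x": -1.83,"y": -2.87,"jaw": -1},{"x": -1.83,"y": -2.87,"jaw": -1},{"x": -1.83,"y": -2.87,"jaw": -1}]'

```text
schema error: expected keys x, y, z, twist, jaw
```

>>> play_rows --rows '[{"x": -1.83,"y": -2.87,"jaw": -1},{"x": -1.83,"y": -2.87,"jaw": -1},{"x": -1.83,"y": -2.87,"jaw": -1},{"twist": -0.119,"jaw": -1},{"twist": -0.119,"jaw": -1},{"twist": -0.119,"jaw": -1},{"twist": -0.119,"jaw": -1},{"twist": -0.119,"jaw": -1},{"twist": -0.119,"jaw": -1},{"twist": -0.119,"jaw": -1},{"twist": -0.119,"jaw": -1},{"twist": -0.119,"jaw": -1}]'

```text
schema error: expected keys x, y, z, twist, jaw
```

>>> play_rows --rows '[{"twist": -0.119,"jaw": -1},{"twist": -0.119,"jaw": -1},{"twist": -0.119,"jaw": -1},{"twist": -0.119,"jaw": -1},{"twist": -0.122,"jaw": -1},{"jaw": -1},{"jaw": -1}]'

```text
schema error: expected keys x, y, z, twist, jaw
```

```bash
cat >> h.py <<'E'
def pw(s,o,P):
    M=np.array(s['tool_from_camera']); Rt=R.from_euler('xyz',o['ee_rot']).as_matrix()
    Rw=Rt@M[:3,:3]; org=Rt@M[:3,3]+np.array(o['tool_pos'])
    d=dict(s); d['origin']=org; d['orientation']=R.from_matrix(Rw).as_euler('xyz'); return d
E
python3 - <<'E'
from ov import *
o=get_obs(); s=snapshot('wrist'); s=pw(s,o,None)
print(o['time'],o['tool_pos'].round(4) if hasattr(o['tool_pos'],'round') else o['tool_pos'],o['ee_rot'],o['width'],o['wrist_force'])
pickle.dump((s,o),open('w1.pkl','wb')); save(s,'w1')
L=lines((.4453,-.3378,-.3732),.73,(.5773,-.0515,1.0138))
draw(s,L,(0,0,560,420),1.4,'w1o')
E
```

```text
1.2 [ 0.1407 -0.5317  0.2055] [ 3.14155652e+00 -7.10829190e-05 -1.31200554e+00] 0.09383323878227244 [-0.66240543 -0.60658739  0.64319399]
```

View pics/w1o.png

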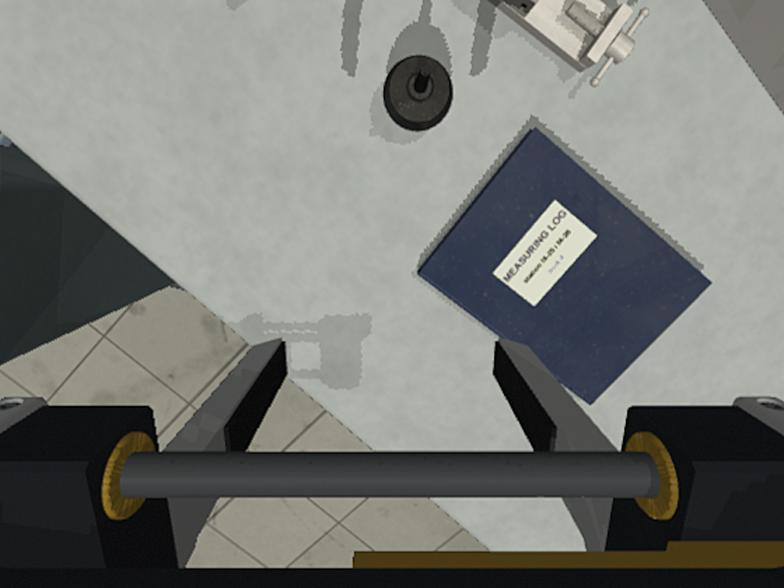

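>>> play_rows --rows '[{"x": -1.83,"y": -2.87,"z": 0,"twist": 0,"jaw": -1},{"x": -1.83,"y": -2.87,"z": 0,"twist": 0,"jaw": -1},{"x": -1.83,"y": -2.87,"z": 0,"twist": 0,"jaw": -1},{"x": -1.83,"y": -2.87,"z": 0,"twist": 0,"jaw": -1},{"x": -1.83,"y": -2.87,"z": 0,"twist": 0,"jaw": -1},{"x": -1.83,"y": -2.87,"z": 0,"twist": 0,"jaw": -1},{"x": -1.83,"y": -2.87,"z": 0,"twist": 0,"jaw": -1},{"x": -1.83,"y": -2.87,"z": 0,"twist": 0,"jaw": -1},{"x": -1.83,"y": -2.87,"z": 0,"twist": 0,"jaw": -1},{"x": -1.83,"y": -2.87,"z": 0,"twist": 0,"jaw": -1},{"x": -1.83,"y": -2.87,"z": 0,"twist": 0,"jaw": -1},{"x": -1.83,"y": -2.87,"z": 0,"twist": 0,"jaw": -1}]'

```text
time: 2.25
tool_pos: [0.4184, -0.2299, 0.2057]
ee_rot: [-3.141, -0.001, -1.312]
wrist_force: [0.5, -0.1, -0.9]
width: 0.0176
```

>>> play_rows --rows '[{"x": -1.83,"y": -2.87,"z": 0,"twist": 0,"jaw": -1},{"x": -1.83,"y": -2.87,"z": 0,"twist": 0,"jaw": -1},{"x": -1.83,"y": -2.87,"z": 0,"twist": 0,"jaw": -1},{"x": 0,"y": 0,"z": 0,"twist": -0.119,"jaw": -1},{"x": 0,"y": 0,"z": 0,"twist": -0.119,"jaw": -1},{"x": 0,"y": 0,"z": 0,"twist": -0.119,"jaw": -1},{"x": 0,"y": 0,"z": 0,"twist": -0.119,"jaw": -1},{"x": 0,"y": 0,"z": 0,"twist": -0.119,"jaw": -1},{"x": 0,"y": 0,"z": 0,"twist": -0.119,"jaw": -1},{"x": 0,"y": 0,"z": 0,"twist": -0.119,"jaw": -1},{"x": 0,"y": 0,"z": 0,"twist": -0.119,"jaw": -1},{"x": 0,"y": 0,"z": 0,"twist": -0.119,"jaw": -1}]'

```text
time: 3.25
tool_pos: [0.4867, -0.1561, 0.2055]
ee_rot: [3.142, -0.0, -0.235]
wrist_force: [-0.6, 0.8, 0.4]
width: 0.0005
```

>>> play_rows --rows '[{"x": 0,"y": 0,"z": 0,"twist": -0.119,"jaw": -1},{"x": 0,"y": 0,"z": 0,"twist": -0.119,"jaw": -1},{"x": 0,"y": 0,"z": 0,"twist": -0.119,"jaw": -1},{"x": 0,"y": 0,"z": 0,"twist": -0.119,"jaw": -1},{"x": 0,"y": 0,"z": 0,"twist": -0.122,"jaw": -1},{"x": 0,"y": 0,"z": 0,"twist": 0,"jaw": -1},{"x": 0,"y": 0,"z": 0,"twist": 0,"jaw": -1}]'

```text
time: 3.83
tool_pos: [0.4867, -0.1562, 0.2055]
ee_rot: [3.141, -0.0, 0.354]
wrist_force: [-0.6, -0.2, -0.4]
width: 0.0006
```

```bash

python3 - <<'E'
from ov import *
o=get_obs(); s=snapshot('wrist'); s=pw(s,o,None)
print(o['time'],np.round(o['tool_pos'],4),np.round(o['ee_rot'],4),o['width'],o['wrist_force'])
pickle.dump((s,o),open('w1.pkl','wb')); save(s,'w1')
L=lines((.4453,-.3378,-.3732),.73,(.5773,-.0515,1.0138))
draw(s,L,(0,0,560,420),1.4,'w1o')
E
```

```text
3.8333 [ 0.4867 -0.1562  0.2055] [ 3.1414 -0.      0.3539] 0.0006089058187702721 [-0.57105113 -0.1898329  -0.44983241]
```

View pics/w1o.png

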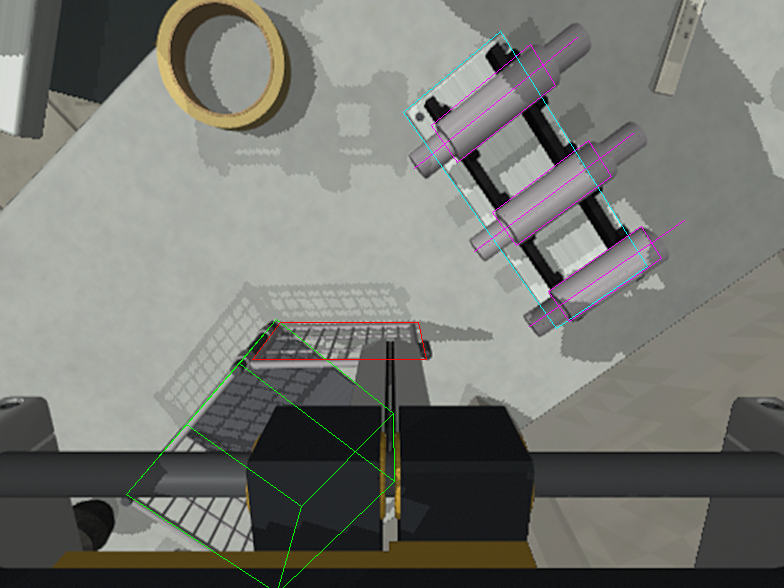

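```bash

python3 - <<'E'
from ov import *
s,o=pickle.load(open('w1.pkl','rb'))
draw(s,[],(160,200,330,310),4.6,'w1g'); draw(s,[],(285,10,480,245),2.5,'w1r')
E
```

```text
(no output)
```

View pics/w1g.png

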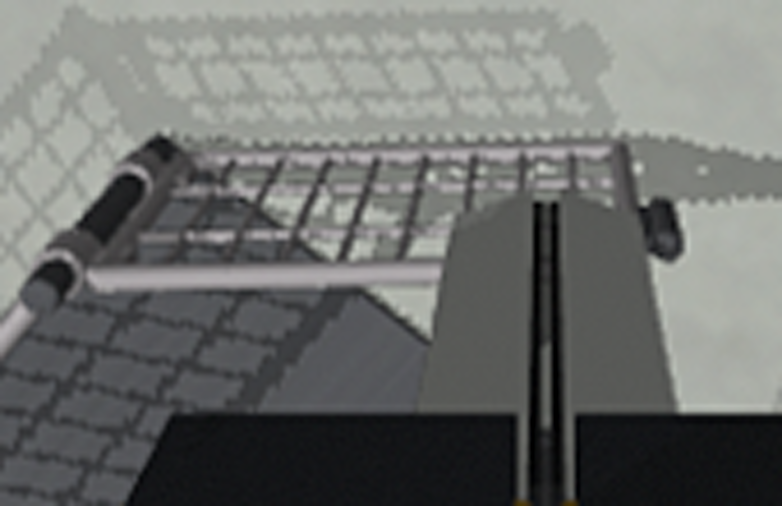

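View pics/w1r.png

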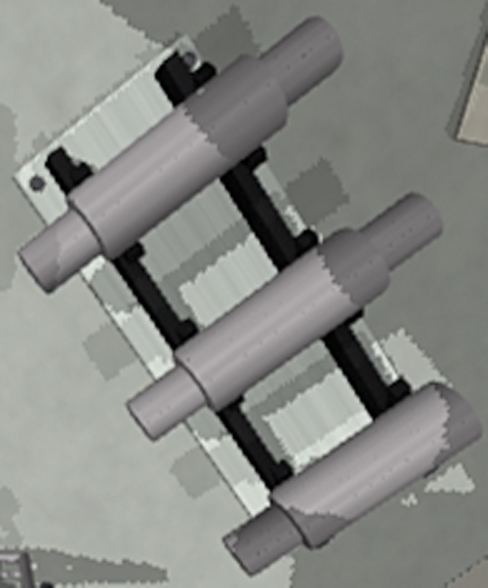

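```bash

python3 - <<'E'
from ov import *
from scipy.optimize import least_squares
t=pickle.load(open('top0.pkl','rb')); s=pickle.load(open('side0.pkl','rb')); w,o=pickle.load(open('w1.pkl','rb'))
zt=lambda u,v:(180+u/3.3-.5,130+v/3.3-.5); zs=lambda u,v:(190+u/2.7-.5,110+v/2.7-.5)
zw=lambda u,v:(285+u/2.5-.5,10+v/2.5-.5); zg=lambda u,v:(160+u/4.6-.5,200+v/4.6-.5)
obsw=[(w,zw(38,273),-70,78),(w,zw(318,48),70,78),(w,zw(143,420),-70,0),(w,zw(424,217),70,0),(w,zw(240,557),-70,-78),(w,zw(452,413),42,-78)]
obs=[(t,zt(32,253),70,78),(t,zt(206,360),-70,78),(t,zt(98,157),70,0),(t,zt(273,268),-70,0),
(s,zs(398,332),-70,78),(s,zs(437,502),70,78),(s,zs(287,340),-70,0),(s,zs(316,512),70,0),
(s,zs(175,350),-70,-78),(t,zt(333,182),-70,-78),(t,zt(190,88),42,-78),(s,zs(182,492),42,-78)]
for O,n in ((obsw,'w'),(obs,'ts'),(obs+obsw,'all')):
    f=lambda p:np.concatenate([proj(c,T(*p,np.array([a,y,56.6])/1e3))[0]-px for c,px,a,y in O])
    r=least_squares(f,[.577,-.05,1.],loss='soft_l1'); print(n,r.x.round(4),f(r.x).round(1))
    print('A',T(*r.x,np.array([0,-78,56.6])/1e3).round(4))
P=ray(w,zg(95,276),.0935);Q=ray(w,zg(440,272),.0935); print('gate',P.round(4),Q.round(4),np.arctan2(*(Q-P)[1::-1]).round(4))
H=ray(w,zg(42,285),.1); print('hinge post top',H.round(4), 'noses',ray(w,zg(660,210),.08).round(4), 'edge bottom',ray(w,zg(622,148),.012).round(4))
# point-to-hinge distance from line
d=(Q-P)[:2]/np.linalg.norm((Q-P)[:2])
for h in ([.4028,-.2407],H[:2]): print((np.array(h)-P[:2])@np.array([-d[1],d[0]]),(P[:2]-np.array(h))@d)
E
```

```text
w [ 0.5803 -0.0514  1.0046] [-1.8  0.7  3.9 -1.6 -1.3  1.7  0.7 -0.2 -1.7  0.9  1.3 -0.8]
A [[ 0.6461 -0.0932  0.0566]]
ts [ 0.5773 -0.0515  1.0138] [ 1.2 -1.1 -0.   0.7  1.1 -0.4 -0.7 -0.5 -0.2 -0.3  1.3 -0.2  0.3  0.5
  0.3  0.7  0.5  0.6  0.3 -2.9  2.8 -0.7  2.2 -1.4]
A [[ 0.6436 -0.0927  0.0566]]
all [ 0.5788 -0.0514  1.0091] [ 1.2 -1.9 -0.3  0.1  1.2 -1.1 -0.8 -1.  -0.5  0.2  0.5  0.4 -0.1  0.9
 -0.6  1.2  0.1  0.8  0.4 -3.3  3.  -1.3  1.4 -1.1 -3.2  0.7  2.  -2.2
 -2.4  1.4 -0.7 -1.  -2.5  0.6  0.3 -1.6]
A [[ 0.6448 -0.0929  0.0566]]
gate [ 0.411  -0.2425  0.0935] [ 0.4837 -0.2145  0.0935] 0.367
hinge post top [ 0.4017 -0.2451  0.1   ] noses [ 0.5276 -0.188   0.08  ] edge bottom [ 0.5255 -0.1972  0.012 ]
0.0045815571026790935 0.006997655312234558
0.0008607759037825367 0.009620868329756985
```

>>> play_rows --rows '[{"x": 0,"y": 0,"z": 3.1,"twist": 0,"jaw": -1},{"x": 0,"y": 0,"z": 3.1,"twist": 0,"jaw": -1},{"x": 0,"y": 0,"z": 3.1,"twist": 0,"jaw": -1},{"x": 0,"y": 0,"z": 3.1,"twist": 0,"jaw": -1},{"x": 0,"y": 0,"z": 3.1,"twist": 0,"jaw": -1},{"x": 0,"y": 0,"z": 0,"twist": 0,"jaw": -1},{"x": 0,"y": 0.8,"z": 0,"twist": 0,"jaw": -1},{"x": 0,"y": 0.8,"z": 0,"twist": 0,"jaw": -1},{"x": 0,"y": 0.8,"z": 0,"twist": 0,"jaw": -1},{"x": 0,"y": 0.5,"z": 0,"twist": 0,"jaw": -1},{"x": 0,"y": 0.5,"z": 0,"twist": 0,"jaw": -1},{"x": 0,"y": 0,"z": 0,"twist": 0,"jaw": -1}]'

```text
time: 4.88
tool_pos: [0.4997, -0.1896, 0.0518]
ee_rot: [3.139, -0.002, 0.356]
wrist_force: [-0.4, -0.1, 1.0]
width: 0.0005
```

>>> play_rows --rows '[{"x": 0.08,"y": 0.66,"z": 0,"twist": 0.06,"jaw": -1},{"x": 0.08,"y": 0.66,"z": 0,"twist": 0.06,"jaw": -1},{"x": 0.08,"y": 0.66,"z": 0,"twist": 0.06,"jaw": -1},{"x": 0.08,"y": 0.66,"z": 0,"twist": 0.06,"jaw": -1},{"x": 0,"y": 0,"z": 0,"twist": 0,"jaw": -1}]'

```text
time: 5.3
tool_pos: [0.509, -0.2135, 0.0509]
ee_rot: [3.141, -0.001, 0.115]
wrist_force: [0.2, -0.2, -0.4]
width: 0.0004
```

```bash

python3 - <<'E'
from ov import *
o=get_obs(); s=snapshot('wrist'); s=pw(s,o,None)
print(o['time'],np.round(o['tool_pos'],4),np.round(o['ee_rot'],4),o['width'],o['wrist_force'])
pickle.dump((s,o),open('w2.pkl','wb')); save(s,'w2')
t=snapshot('top'); draw(t,[],(220,130,430,310),3.5,'t2')
E
```

```text
5.3 [ 0.509  -0.2135  0.0509] [ 3.1408e+00 -7.0000e-04  1.1520e-01] 0.00044569418587234383 [ 0.15729262 -0.19402802 -0.43453145]
```

View pics/w2.png

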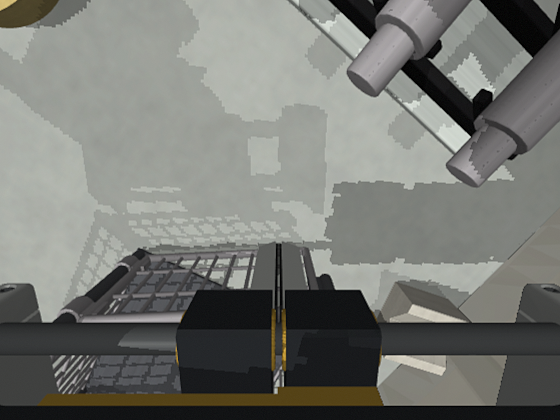

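View pics/t2.png

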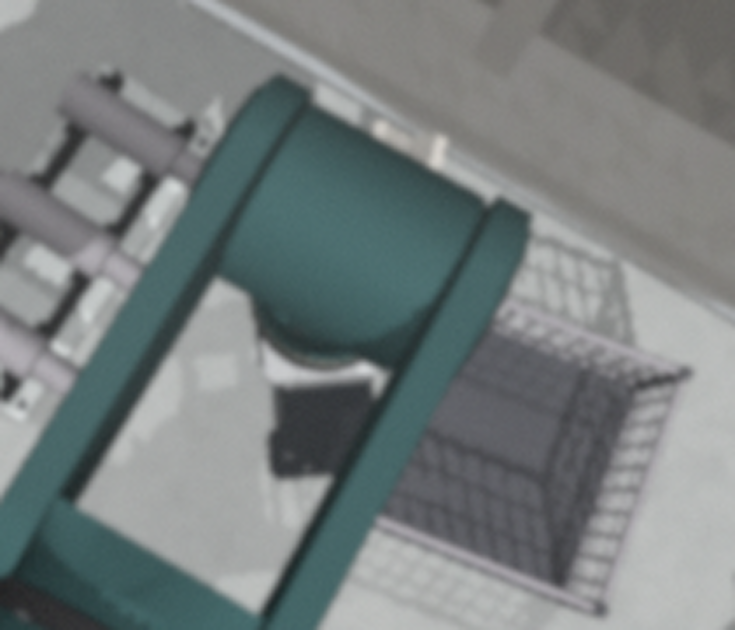

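>>> play_rows --rows '[{"x": 0.08,"y": 0.66,"z": 0,"twist": 0.06,"jaw": -1},{"x": 0.08,"y": 0.66,"z": 0,"twist": 0.06,"jaw": -1},{"x": 0.08,"y": 0.66,"z": 0,"twist": 0.06,"jaw": -1},{"x": 0.08,"y": 0.66,"z": 0,"twist": 0.06,"jaw": -1},{"x": 0.08,"y": 0.66,"z": 0,"twist": 0.06,"jaw": -1},{"x": 0.08,"y": 0.66,"z": 0,"twist": 0.06,"jaw": -1},{"x": 0,"y": 0,"z": 0,"twist": 0,"jaw": -1}]'

```text
time: 5.98
tool_pos: [0.5119, -0.2526, 0.0506]
ee_rot: [3.141, -0.0, -0.243]
wrist_force: [0.6, -0.4, 0.6]
width: 0.0007
```

```bash

python3 - <<'E'
from ov import *
o=get_obs(); s=snapshot('wrist'); s=pw(s,o,None)
print(o['time'],np.round(o['tool_pos'],4),np.round(o['ee_rot'],4),o['width'],o['wrist_force'])
pickle.dump((s,o),open('w3.pkl','wb')); 
L=lines((.4447,-.3395,-.3732),0.1,(.5788,-.0514,1.009))
draw(s,L,(0,0,560,420),1.4,'w3')
E
```

```text
5.9833 [ 0.5119 -0.2526  0.0506] [ 3.1412e+00 -2.0000e-04 -2.4340e-01] 0.000696135237620098 [ 0.61752926 -0.42053246  0.55660426]
```

View pics/w3.png

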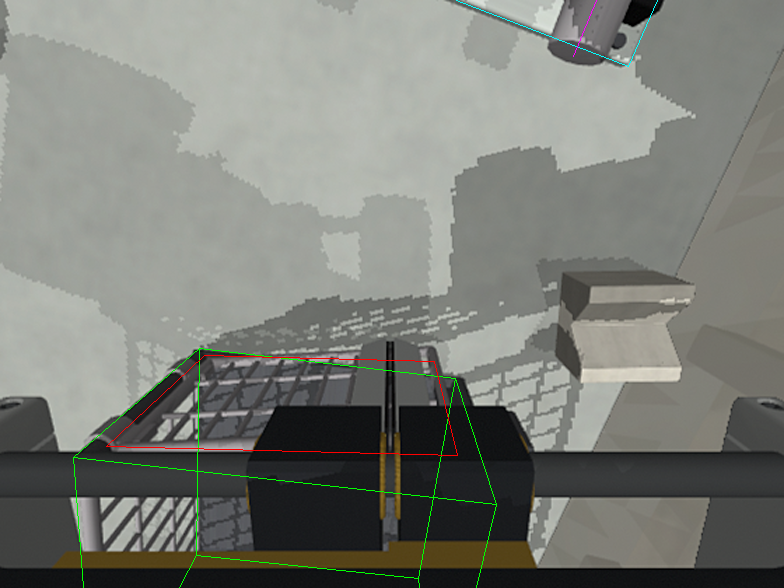

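>>> play_rows --rows '[{"x": 0.04,"y": 0.33,"z": 0,"twist": 0.03,"jaw": -1},{"x": 0.04,"y": 0.33,"z": 0,"twist": 0.03,"jaw": -1},{"x": 0.02,"y": 0.22,"z": 0,"twist": 0.02,"jaw": -1},{"x": 0,"y": 0,"z": 0,"twist": 0,"jaw": -1}]'

```text
time: 6.37
tool_pos: [0.5106, -0.2612, 0.0505]
ee_rot: [3.141, -0.0, -0.324]
wrist_force: [-1.0, -0.5, 0.2]
width: 0.0003
```

>>> play_rows --rows '[{"x": 0.02,"y": 0.22,"z": 0,"twist": 0.02,"jaw": -1},{"x": 0,"y": 0,"z": 0,"twist": 0,"jaw": -1}]'

```text
time: 6.53
tool_pos: [0.5101, -0.2633, 0.0505]
ee_rot: [3.141, -0.0, -0.344]
wrist_force: [0.6, -0.7, -0.2]
width: 0.0005
```

>>> play_rows --rows '[{"x": 0.02,"y": 0.22,"z": 0,"twist": 0.02,"jaw": -1},{"x": 0,"y": 0,"z": 0,"twist": 0,"jaw": -1}]'

```text
time: 6.7
tool_pos: [0.51, -0.264, 0.0505]
ee_rot: [-3.139, 0.0, -0.364]
wrist_force: [1.4, 4.4, 0.8]
width: 0.0001
```

```bash

python3 - <<'E'
from ov import *
o=get_obs(); s=snapshot('wrist'); s=pw(s,o,None)
print(o['time'],np.round(o['tool_pos'],4),np.round(o['ee_rot'],4),o['width'],o['wrist_force'])
pickle.dump((s,o),open('w4.pkl','wb')); 
draw(s,[],(30,220,390,400),2.2,'w4')
E
```

```text
6.7 [ 0.51   -0.264   0.0505] [-3.1389e+00  2.0000e-04 -3.6370e-01] 8.127254156053309e-05 [1.39311247 4.3709802  0.82680251]
```

View pics/w4.png

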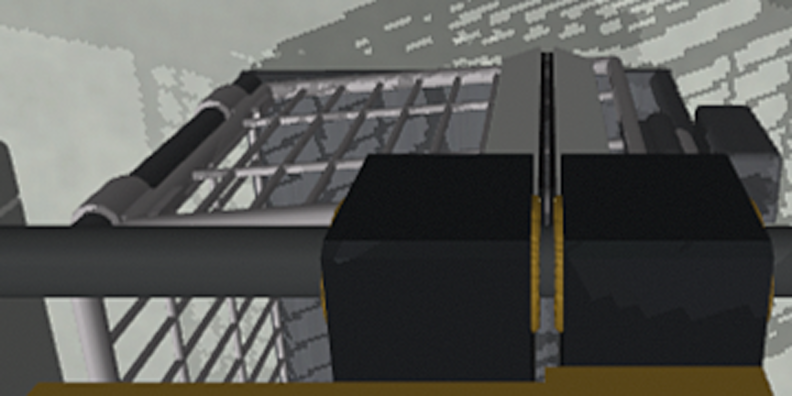

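>>> play_rows --rows '[{"x": 0.02,"y": 0.2,"z": 0,"twist": 0.01,"jaw": -1},{"x": 0,"y": 0,"z": 0,"twist": 0,"jaw": -1}]'

```text
time: 6.92
tool_pos: [0.51, -0.2641, 0.0505]
ee_rot: [-3.136, 0.001, -0.372]
wrist_force: [3.0, 8.7, 1.8]
width: 0.0004
```

>>> play_rows --rows '[{"x": 0.0,"y": 0.2,"z": 0,"twist": 0.0,"jaw": -1},{"x": 0,"y": 0,"z": 0,"twist": 0,"jaw": -1}]'

```text
time: 7.08
tool_pos: [0.51, -0.2641, 0.0505]
ee_rot: [-3.132, 0.001, -0.371]
wrist_force: [4.6, 12.5, 3.1]
width: 0.0004
```

>>> play_rows --rows '[{"x": 0,"y": -1,"z": 0,"twist": 0,"jaw": -1},{"x": 0,"y": -2,"z": 0,"twist": 0,"jaw": -1},{"x": 0,"y": -2,"z": 0,"twist": 0,"jaw": -1},{"x": 0,"y": 0,"z": -3,"twist": 0,"jaw": -1},{"x": 0,"y": 0,"z": -3.5,"twist": 0,"jaw": -1},{"x": 0,"y": 0,"z": -3.5,"twist": 0,"jaw": -1},{"x": 0,"y": 0,"z": -3.5,"twist": 0,"jaw": -1},{"x": 0,"y": 0,"z": -2,"twist": 0,"jaw": -1},{"x": 0,"y": 0,"z": 0,"twist": 0,"jaw": -1}]'

```text
time: 7.83
tool_pos: [0.5289, -0.2245, 0.2125]
ee_rot: [3.138, -0.012, -0.374]
wrist_force: [0.3, -0.4, 1.0]
width: 0.0003
```

```bash

python3 - <<'E'
from ov import *
o=get_obs(); s=snapshot('wrist'); s=pw(s,o,None)
print(o['time'],np.round(o['tool_pos'],4),np.round(o['ee_rot'],4),o['width'],o['wrist_force'])
pickle.dump((s,o),open('w5.pkl','wb')); 
L=lines((.4447,-.3395,-.3732),0.0,(.5788,-.0514,1.009))
draw(s,[],(130,180,400,320),2.9,'w5'); draw(s,L,(130,180,400,320),2.9,'w5o')
E
```

```text
7.8333 [ 0.5289 -0.2245  0.2125] [ 3.138  -0.0124 -0.3737] 0.0002649831296194901 [ 0.31223846 -0.38227845  0.95193724]
```

View pics/w5.png

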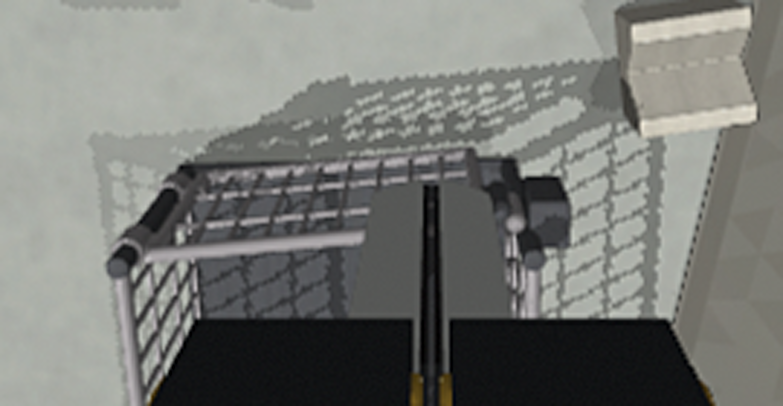

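View pics/w5o.png

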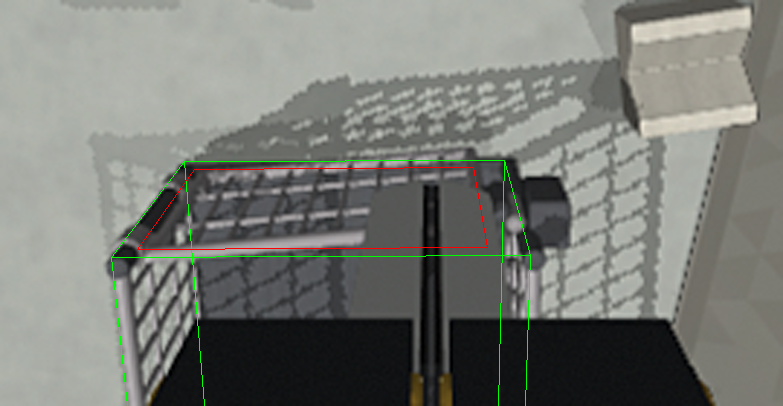

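>>> play_rows --rows '[{"x": 0.7,"y": 0,"z": 2.0,"twist": 0,"jaw": -1},{"x": 0,"y": 0,"z": 3.5,"twist": -0.06,"jaw": -1},{"x": 0,"y": 0,"z": 3.5,"twist": 0,"jaw": -1},{"x": 0,"y": 0,"z": 3.5,"twist": 0,"jaw": -1},{"x": 0,"y": 0,"z": 3.5,"twist": 0,"jaw": -1},{"x": 0,"y": 1.5,"z": 0,"twist": 0,"jaw": -1},{"x": 0,"y": 1.5,"z": 0,"twist": 0,"jaw": -1},{"x": 0,"y": 0.8,"z": 0,"twist": 0,"jaw": -1},{"x": 0,"y": 0,"z": 0,"twist": 0,"jaw": -1}]'

```text
time: 8.63
tool_pos: [0.5197, -0.2622, 0.0435]
ee_rot: [3.141, 0.003, -0.315]
wrist_force: [0.2, -0.2, -1.2]
width: 0.0004
```

```bash

python3 - <<'E'
from ov import *
o=get_obs(); s=snapshot('wrist'); s=pw(s,o,None)
print(o['time'],np.round(o['tool_pos'],4),np.round(o['ee_rot'],4),o['width'],o['wrist_force'])
draw(s,[],(30,220,390,400),2.2,'w6')
E
```

```text
8.6333 [ 0.5197 -0.2622  0.0435] [ 3.1411e+00  3.1000e-03 -3.1520e-01] 0.00036434234392914935 [ 0.21652036 -0.15674449 -1.15060563]
```

View pics/w6.png

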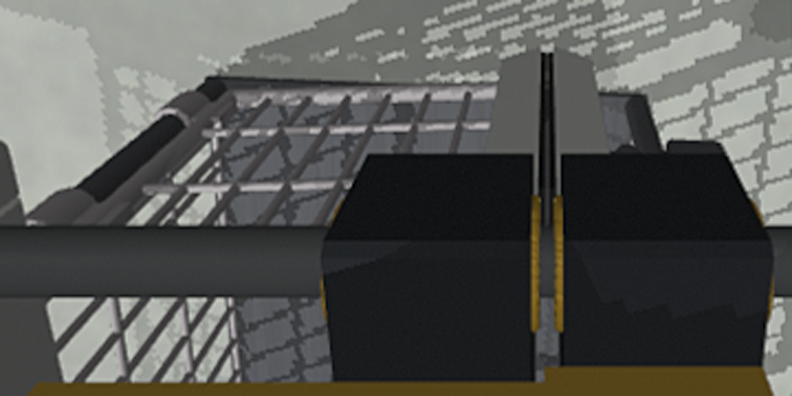

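>>> play_rows --rows '[{"x": 0,"y": 0.3,"z": 0,"twist": 0,"jaw": -1},{"x": 0,"y": 0.3,"z": 0,"twist": 0,"jaw": -1},{"x": 0,"y": 0,"z": 0,"twist": 0,"jaw": -1}]'

```text
time: 8.93
tool_pos: [0.5197, -0.267, 0.0458]
ee_rot: [3.141, -0.001, -0.313]
wrist_force: [-0.2, 0.3, -0.1]
width: 0.0005
```

>>> play_rows --rows '[{"x": 0,"y": 0.2,"z": 0,"twist": 0,"jaw": -1},{"x": 0,"y": 0.1,"z": 0,"twist": 0,"jaw": -1},{"x": 0,"y": 0,"z": 0,"twist": 0,"jaw": -1}]'

```text
time: 9.18
tool_pos: [0.5196, -0.2673, 0.0459]
ee_rot: [-3.137, -0.001, -0.312]
wrist_force: [1.8, 5.9, 1.2]
width: 0.0007
```

>>> play_rows --rows '[{"x": 0,"y": 0.2,"z": 0,"twist": 0,"jaw": -1},{"x": 0,"y": 0.1,"z": 0,"twist": 0,"jaw": -1},{"x": 0,"y": 0,"z": 0,"twist": 0,"jaw": -1}]'

```text
time: 9.43
tool_pos: [0.5195, -0.2674, 0.0459]
ee_rot: [-3.132, -0.0, -0.311]
wrist_force: [3.2, 11.4, 2.1]
width: 0.0001
```

>>> play_rows --rows '[{"x": 0,"y": 0.1,"z": 0,"twist": 0,"jaw": -1},{"x": 0,"y": 0.1,"z": 0,"twist": 0,"jaw": -1},{"x": 0,"y": 0,"z": 0,"twist": 0,"jaw": -1}]'

```text
time: 9.68
tool_pos: [0.5195, -0.2674, 0.0459]
ee_rot: [-3.129, -0.0, -0.31]
wrist_force: [3.9, 16.1, 2.8]
width: 0.0006
```

>>> play_rows --rows '[{"x": 0,"y": 0.1,"z": 0,"twist": 0,"jaw": -1},{"x": 0,"y": 0.1,"z": 0,"twist": 0,"jaw": -1},{"x": 0,"y": 0,"z": 0,"twist": 0,"jaw": -1}]'

```text
time: 9.93
tool_pos: [0.5176, -0.2739, 0.0459]
ee_rot: [-3.139, -0.001, -0.311]
wrist_force: [0.3, 0.8, -0.2]
width: 0.0008
```

>>> play_rows --rows '[{"x": 0,"y": 0.1,"z": 0,"twist": 0.05,"jaw": -1},{"x": 0,"y": 0.1,"z": 0,"twist": 0,"jaw": -1},{"x": 0,"y": 0,"z": 0,"twist": 0,"jaw": -1}]'

```text
time: 10.18
tool_pos: [0.5167, -0.2766, 0.0459]
ee_rot: [-3.138, -0.001, -0.361]
wrist_force: [2.3, 5.4, 2.0]
width: 0.0005
```

>>> play_rows --rows '[{"x": 0,"y": -1,"z": 0,"twist": 0,"jaw": -1},{"x": 0,"y": -2,"z": 0,"twist": 0,"jaw": -1},{"x": 0,"y": -2,"z": 0,"twist": 0,"jaw": -1},{"x": 0,"y": 0,"z": -3,"twist": 0,"jaw": -1},{"x": 0,"y": 0,"z": -3.5,"twist": 0,"jaw": -1},{"x": 0,"y": 0,"z": -3.5,"twist": 0,"jaw": -1},{"x": 0,"y": 0,"z": -3.5,"twist": 0,"jaw": -1},{"x": 0,"y": 0,"z": -2,"twist": 0,"jaw": -1},{"x": 0,"y": 0,"z": 0,"twist": 0,"jaw": -1}]'

```text
time: 10.93
tool_pos: [0.536, -0.2329, 0.2076]
ee_rot: [3.139, -0.012, -0.362]
wrist_force: [0.3, -0.1, 0.4]
width: 0.0006
```

```bash

python3 - <<'E'
from ov import *
o=get_obs(); s=snapshot('wrist'); s=pw(s,o,None)
print(o['time'],np.round(o['tool_pos'],4),np.round(o['ee_rot'],4),o['width'],o['wrist_force'])
pickle.dump((s,o),open('w7.pkl','wb')); 
L=lines((.4447,-.3395,-.3732),0.0,(.5788,-.0514,1.009))
draw(s,[],(130,180,400,320),2.9,'w7'); draw(s,L,(0,0,560,420),1.4,'w7o')
E
```

```text
10.9333 [ 0.536  -0.2329  0.2076] [ 3.1388 -0.0123 -0.3624] 0.000595541512774309 [ 0.28942747 -0.08323365  0.40202574]
```

View pics/w7.png

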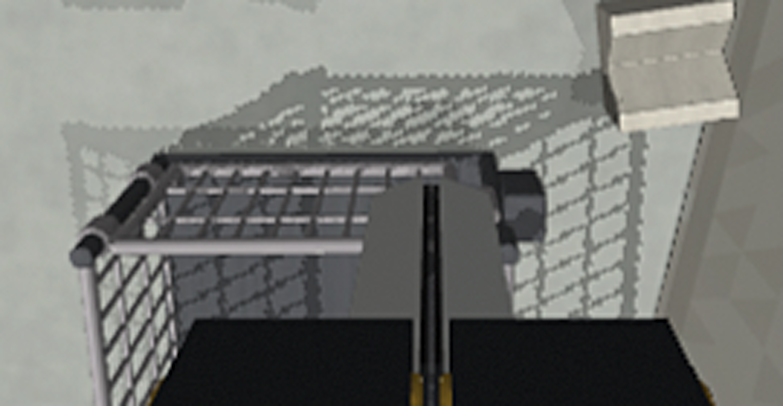

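View pics/w7o.png

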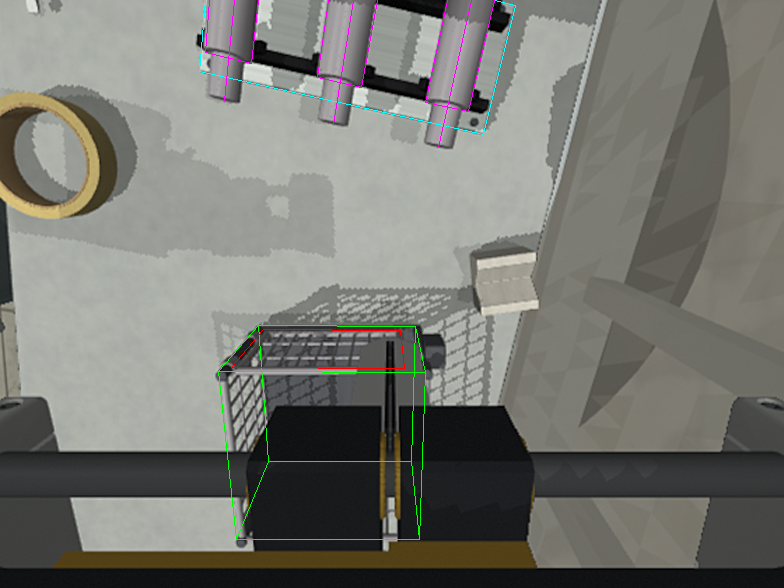

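>>> play_rows --rows '[{"x": 0,"y": 0,"z": 0,"twist": 0.1,"jaw": 0.3},{"x": 0,"y": 0,"z": 0,"twist": 0.1,"jaw": 0.3},{"x": 0.44,"y": -2.4,"z": 0,"twist": 0,"jaw": 0.3},{"x": 0.44,"y": -2.4,"z": 0,"twist": 0,"jaw": 0.3},{"x": 0.44,"y": -2.4,"z": 0,"twist": 0,"jaw": 0.3},{"x": 0.44,"y": -2.4,"z": 0,"twist": 0,"jaw": 0.3},{"x": 0,"y": 0,"z": 0,"twist": 0,"jaw": 0.3},{"x": 0,"y": 0,"z": 0,"twist": 0,"jaw": 0.3}]'

```text
time: 11.65
tool_pos: [0.599, -0.1587, 0.1974]
ee_rot: [3.14, 0.005, -0.561]
wrist_force: [-0.3, -0.9, 0.7]
width: 0.0505
```

```bash

python3 - <<'E'
from ov import *
o=get_obs(); s=snapshot('wrist'); s=pw(s,o,None)
print(o['time'],np.round(o['tool_pos'],4),np.round(o['ee_rot'],4),o['width'],o['wrist_force'])
pickle.dump((s,o),open('w8.pkl','wb')); 
L=lines((.4447,-.3395,-.3732),0.0,(.5788,-.0514,1.009))
save(s,'w8'); draw(s,L,(0,0,560,420),1.4,'w8o')
E
```

```text
11.65 [ 0.599  -0.1587  0.1974] [ 3.1396  0.0046 -0.5609] 0.05053795233146421 [-0.34597845 -0.88017843  0.68376156]
```

View pics/w8o.png

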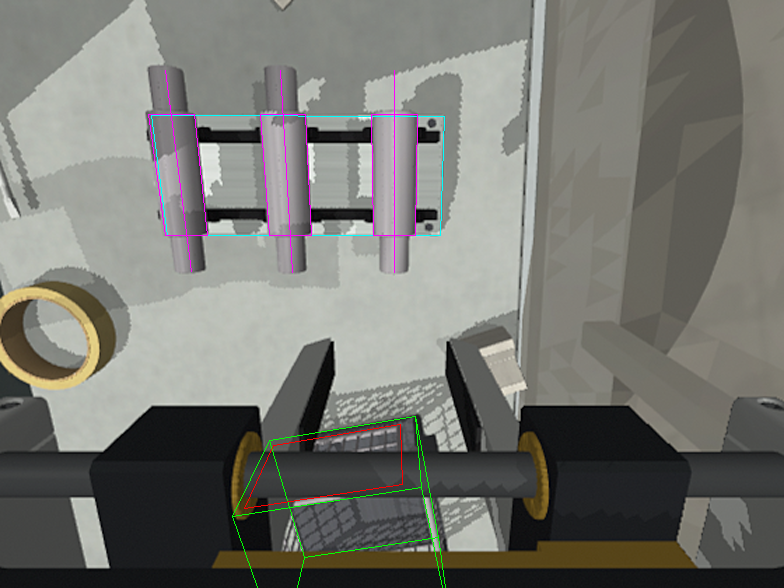

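>>> play_rows --rows '[{"x": 0.12,"y": -2.4,"z": 0,"twist": 0,"jaw": 0.3},{"x": 0.12,"y": -2.4,"z": 0,"twist": 0,"jaw": 0.3},{"x": 0.12,"y": -2.5,"z": 0,"twist": 0,"jaw": 0.3},{"x": 0,"y": 0,"z": 0,"twist": 0,"jaw": 0.3},{"x": 0,"y": 0,"z": 2.5,"twist": 0,"jaw": 0.3},{"x": 0,"y": 0,"z": 2.5,"twist": 0,"jaw": 0.3},{"x": 0,"y": 0,"z": 2,"twist": 0,"jaw": 0.3},{"x": 0,"y": 0,"z": 0,"twist": 0,"jaw": 0.3},{"x": 0,"y": 0,"z": 0,"twist": 0,"jaw": 0.3}]'

```text
time: 12.45
tool_pos: [0.6398, -0.101, 0.1286]
ee_rot: [3.139, 0.004, -0.565]
wrist_force: [0.3, 0.2, 0.7]
width: 0.061
```

```bash

python3 - <<'E'
from ov import *
o=get_obs(); s=snapshot('wrist'); s=pw(s,o,None)
print(o['time'],np.round(o['tool_pos'],4),np.round(o['ee_rot'],4),o['width'],o['wrist_force'])
L=lines((.4447,-.3395,-.3732),0.0,(.5788,-.0514,1.009))
draw(s,L,(0,0,560,420),1.4,'w9o')
d=snapshot('side'); draw(d,[],(150,60,430,340),2.1,'s9')
E
```

```text
12.45 [ 0.6398 -0.101   0.1286] [ 3.1395  0.0039 -0.5645] 0.06099974497179802 [0.29752726 0.16993184 0.68067224]
```

View pics/w9o.png

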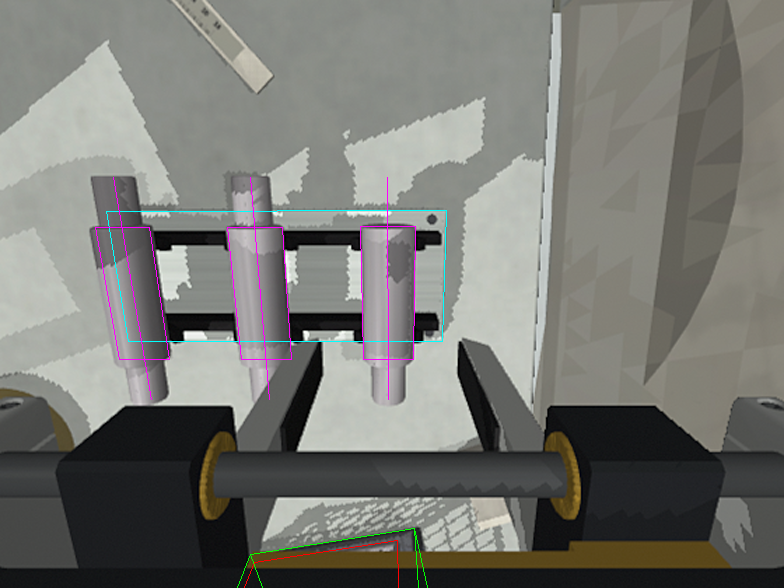

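View pics/s9.png

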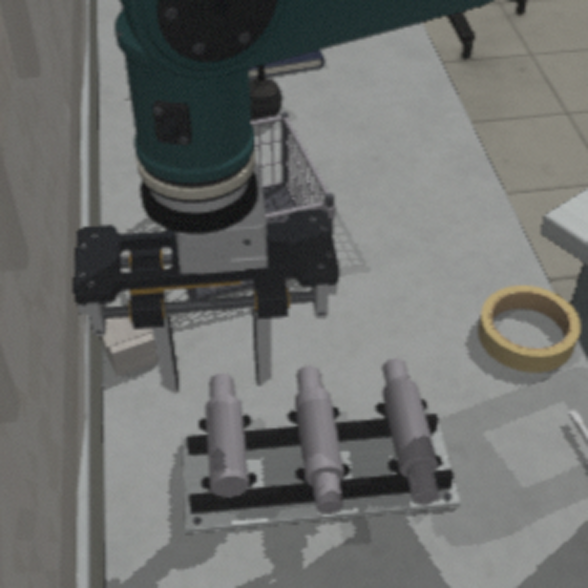

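```bash

python3 - <<'E'
from ov import *
s=pickle.load(open('side0.pkl','rb'))
print(proj(s,[.6398,-.101,.1286]))
P=ray(s,(197,80),0)[:2];Q=ray(s,(198.7,259),0)[:2]; d=(Q-P)/np.linalg.norm(Q-P); nn=np.array([-d[1],d[0]]); print(nn)
for z in (.2,.22,.25,.28): print(z,(ray(s,(150+75/2.1,60+262/2.1),z)[:2]-P)@nn, (ray(s,(150+118/2.1,60+30/2.1),z+.2)[:2]-P)@nn)
for A in ([.6448,-.0929],[.6398,-.101]): print((np.array(A)-P)@nn)
E
```

```text
[[254.01492259 240.4445161 ]]
[-0.86422188  0.50311087]
0.2 0.008279679290614038 0.06871059597847005
0.22 0.011907376627744062 0.07074168674793807
0.25 0.017348922633439155 0.07378832290214006
0.28 0.022790468639134302 0.07683495905634201
0.10958235814310568
0.10982826945833077
```

>>> play_rows --rows '[{"x": 0,"y": -0.3,"z": 2.0,"twist": 0,"jaw": 0.3},{"x": 0,"y": 0,"z": 2.0,"twist": 0,"jaw": 0.3},{"x": 0,"y": 0,"z": 2.0,"twist": 0,"jaw": 0.3},{"x": 0,"y": 0,"z": 1.6,"twist": 0,"jaw": 0.3},{"x": 0,"y": 0,"z": 1.5,"twist": 0,"jaw": 0.3},{"x": 0,"y": 0,"z": 0,"twist": 0,"jaw": 0.3},{"x": 0,"y": 0,"z": 0,"twist": 0,"jaw": 0.3}]'

```text
time: 13.13
tool_pos: [0.6437, -0.0978, 0.0405]
ee_rot: [-3.141, -0.001, -0.563]
wrist_force: [0.2, -0.1, 0.7]
width: 0.0611
```

```bash

python3 - <<'E'
from ov import *
o=get_obs(); s=snapshot('wrist'); s=pw(s,o,None)
print(o['time'],np.round(o['tool_pos'],4),np.round(o['ee_rot'],4),o['width'],o['wrist_force'])
draw(s,[],(0,0,560,420),1.4,'w10')
E
```

```text
13.1333 [ 0.6437 -0.0978  0.0405] [-3.1415e+00 -1.0000e-03 -5.6320e-01] 0.06105213455577423 [ 0.23965348 -0.07300073  0.66104468]
```

View pics/w10.png

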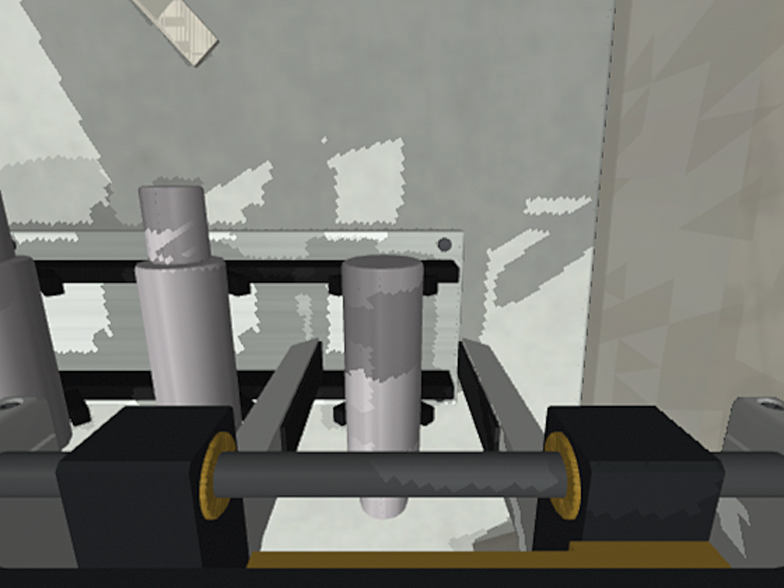

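>>> play_rows --rows '[{"x": -0.2,"y": 0,"z": 0.3,"twist": 0,"jaw": 0.3},{"x": 0,"y": 0,"z": 0,"twist": 0,"jaw": 0.3},{"x": 0,"y": 0,"z": 0,"twist": 0,"jaw": -1},{"x": 0,"y": 0,"z": 0,"twist": 0,"jaw": -1},{"x": 0,"y": 0,"z": 0,"twist": 0,"jaw": -1},{"x": 0,"y": 0,"z": 0,"twist": 0,"jaw": -1},{"x": 0,"y": 0,"z": 0,"twist": 0,"jaw": -1},{"x": 0,"y": 0,"z": 0,"twist": 0,"jaw": -1},{"x": 0,"y": 0,"z": 0,"twist": 0,"jaw": -1},{"x": 0,"y": 0,"z": 0,"twist": 0,"jaw": -1}]'

```text
time: 14.02
tool_pos: [0.6414, -0.0961, 0.0365]
ee_rot: [3.141, 0.001, -0.563]
wrist_force: [-1.5, 1.3, 2.6]
width: 0.0312
```

>>> play_rows --rows '[{"x": 0,"y": 0,"z": -0.5,"twist": 0,"jaw": -1},{"x": 0,"y": 0,"z": -1,"twist": 0,"jaw": -1},{"x": 0,"y": 0,"z": -1,"twist": 0,"jaw": -1},{"x": 0,"y": 0,"z": -1,"twist": 0,"jaw": -1},{"x": 0,"y": 0,"z": 0,"twist": 0,"jaw": -1}]'

```text
time: 14.43
tool_pos: [0.6437, -0.0968, 0.0754]
ee_rot: [-3.14, -0.006, -0.563]
wrist_force: [1.9, -0.4, -1.1]
width: 0.0312
```

```bash

python3 - <<'E'
from ov import *
o=get_obs(); s=snapshot('wrist'); s=pw(s,o,None)
print(o['time'],np.round(o['tool_pos'],4),np.round(o['ee_rot'],4),o['width'],o['wrist_force'])
draw(s,[],(0,0,560,420),1.4,'w11')
E
```

```text
14.4333 [ 0.6437 -0.0968  0.0754] [-3.1396 -0.0062 -0.563 ] 0.031198938054707148 [ 1.85052043 -0.40515939 -1.05048231]
```

View pics/w11.png

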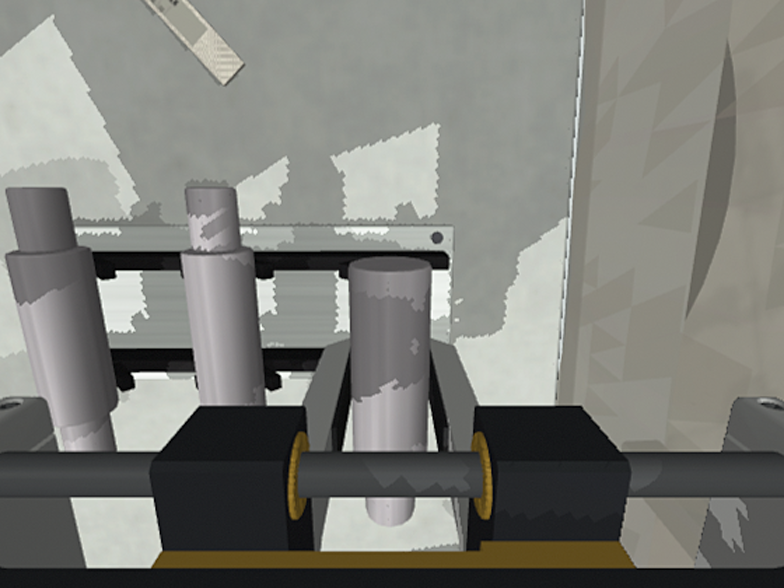

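>>> play_rows --rows '[{"x": 0,"y": 0,"z": -1.5,"twist": 0,"jaw": -1},{"x": 0,"y": 0,"z": -2,"twist": 0,"jaw": -1},{"x": 0,"y": 0,"z": -2.5,"twist": 0,"jaw": -1},{"x": 0,"y": 0,"z": -2.5,"twist": 0,"jaw": -1},{"x": 0,"y": 0,"z": -2.5,"twist": 0,"jaw": -1},{"x": 0,"y": 0,"z": -1.5,"twist": 0,"jaw": -1},{"x": 0,"y": 0,"z": 0,"twist": 0,"jaw": -1},{"x": -0.1,"y": 1.0,"z": 0,"twist": 0,"jaw": -1},{"x": -0.25,"y": 2.0,"z": 0,"twist": 0,"jaw": -1},{"x": -0.3,"y": 2.2,"z": 0,"twist": 0,"jaw": -1},{"x": -0.3,"y": 2.2,"z": 0,"twist": 0,"jaw": -1},{"x": -0.3,"y": 2.2,"z": 0,"twist": 0,"jaw": -1}]'

```text
time: 15.48
tool_pos: [0.5774, -0.1714, 0.1932]
ee_rot: [3.14, 0.005, -0.563]
wrist_force: [1.1, -1.2, -2.1]
width: 0.0313
```

>>> play_rows --rows '[{"x": -0.3,"y": 2.2,"z": 0,"twist": 0,"jaw": -1},{"x": -0.3,"y": 2.2,"z": 0,"twist": 0,"jaw": -1},{"x": -0.3,"y": 2.2,"z": 0,"twist": 0,"jaw": -1},{"x": -0.3,"y": 2.2,"z": 0,"twist": 0,"jaw": -1},{"x": -0.3,"y": 2.2,"z": 0,"twist": 0,"jaw": -1},{"x": -0.3,"y": 2.2,"z": 0,"twist": 0,"jaw": -1},{"x": -0.3,"y": 2.2,"z": 0,"twist": 0,"jaw": -1},{"x": -0.3,"y": 2.0,"z": 0,"twist": 0,"jaw": -1},{"x": 0,"y": 0,"z": 0,"twist": -0.1,"jaw": -1},{"x": 0,"y": 0,"z": 0,"twist": -0.095,"jaw": -1},{"x": 0,"y": 0,"z": 0,"twist": 0,"jaw": -1},{"x": 0,"y": 0,"z": 0,"twist": 0,"jaw": -1}]'

```text
time: 16.48
tool_pos: [0.4653, -0.3048, 0.1942]
ee_rot: [-3.141, 0.004, -0.371]
wrist_force: [-0.6, 0.3, -2.0]
width: 0.031
```

```bash

python3 - <<'E'
from ov import *
o=get_obs(); s=snapshot('wrist'); s=pw(s,o,None)
print(o['time'],np.round(o['tool_pos'],4),np.round(o['ee_rot'],4),o['width'],o['wrist_force'])
L=lines((.445,-.339,-.368),0.0,(.5788,-.0514,1.009))
draw(s,L,(0,0,560,420),1.4,'w12')
d=snapshot('top'); draw(d,L,(180,130,440,320),3,'t12')
d=snapshot('side'); draw(d,L,(150,60,430,340),2.1,'s12')
E
```

```text
16.4833 [ 0.4653 -0.3048  0.1942] [-3.1407  0.0037 -0.371 ] 0.03098025228479183 [-0.57069089  0.31279474 -2.01507762]
```

View pics/w12.png

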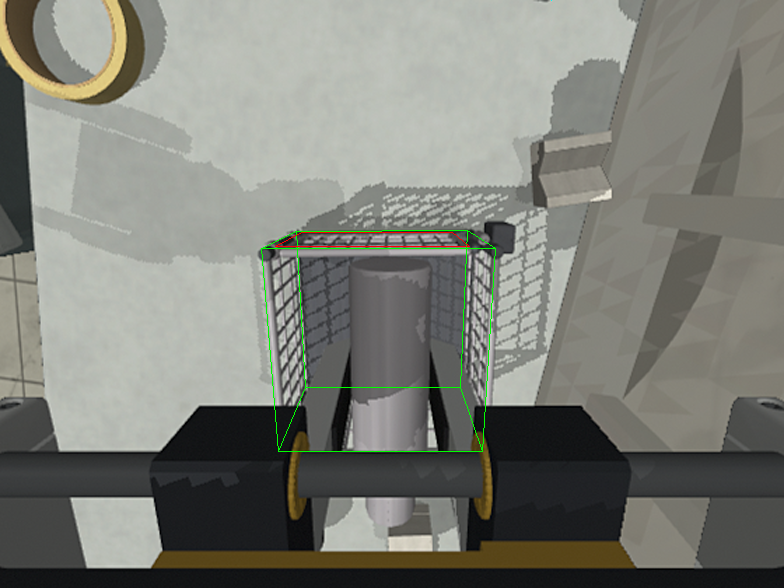

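View pics/s12.png

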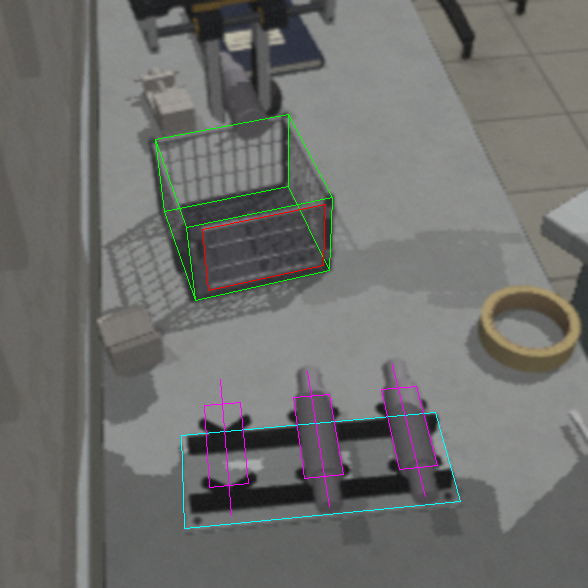

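View pics/t12.png

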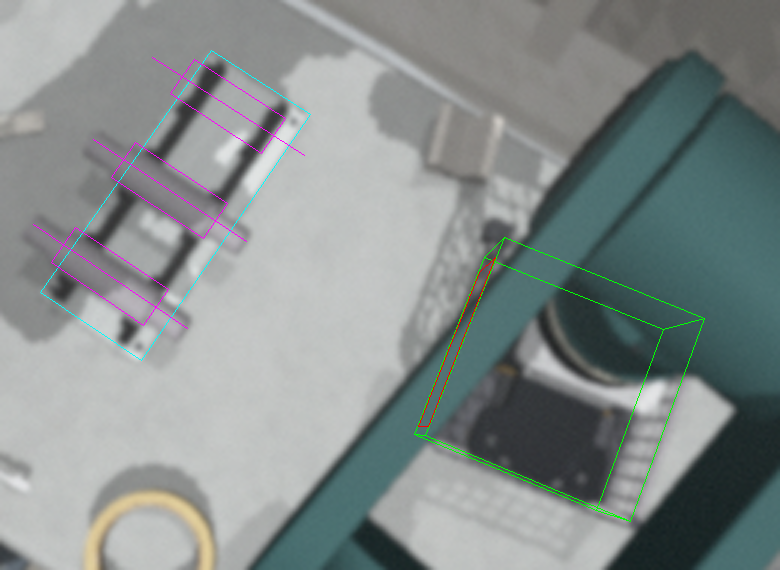

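>>> play_rows --rows '[{"x": -0.3,"y": 1.0,"z": 0,"twist": 0,"jaw": -1},{"x": -0.4,"y": 1.0,"z": 0,"twist": 0,"jaw": -1},{"x": 0,"y": 1.0,"z": 0,"twist": 0,"jaw": -1},{"x": 0,"y": 0,"z": 1.5,"twist": 0,"jaw": -1},{"x": 0,"y": 0,"z": 2.0,"twist": 0,"jaw": -1},{"x": 0,"y": 0,"z": 2.0,"twist": 0,"jaw": -1},{"x": 0,"y": 0,"z": 0,"twist": 0,"jaw": -1},{"x": 0,"y": 0,"z": 0,"twist": 0,"jaw": -1}]'

```text
time: 17.3
tool_pos: [0.4482, -0.3307, 0.1403]
ee_rot: [-3.141, 0.003, -0.369]
wrist_force: [-0.2, -0.5, -1.3]
width: 0.0312
```

```bash

python3 - <<'E'
from ov import *
o=get_obs(); s=snapshot('wrist'); s=pw(s,o,None)
print(o['time'],np.round(o['tool_pos'],4),np.round(o['ee_rot'],4),o['width'],o['wrist_force'])
p=np.array(o['tool_pos']);c,si=np.cos(-.368),np.sin(-.368); d=p-[.445,-.339,0]; print('basket',c*d[0]+si*d[1],-si*d[0]+c*d[1])
L=lines((.445,-.339,-.368),0.0,(.5788,-.0514,1.009))
draw(s,L[:6],(0,0,560,420),1.4,'w13')
d=snapshot('side'); draw(d,[],(200,60,340,240),3.3,'s13')
E
```

```text
17.3 [ 0.4482 -0.3307  0.1403] [-3.1408e+00  2.9000e-03 -3.6900e-01] 0.03121304220184154 [-0.21023209 -0.45505529 -1.29334537]
basket 3.77946427572249e-05 0.008865771082206816
```

View pics/w13.png

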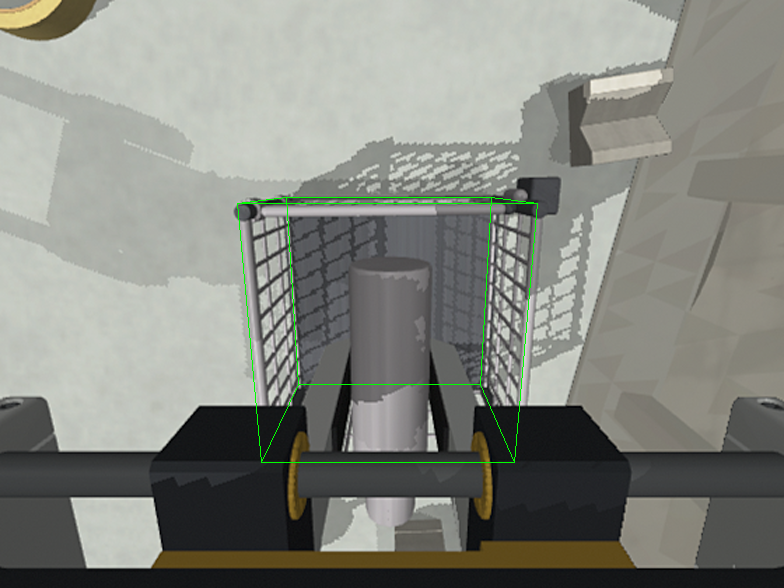

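View pics/s13.png

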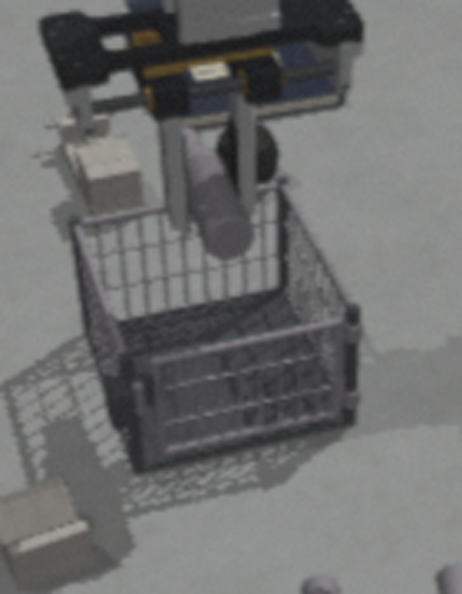

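>>> play_rows --rows '[{"x": 0,"y": 0,"z": 1.8,"twist": 0,"jaw": -1},{"x": 0,"y": 0,"z": 1.8,"twist": 0,"jaw": -1},{"x": 0,"y": 0,"z": 1.8,"twist": 0,"jaw": -1},{"x": 0,"y": 0,"z": 1.8,"twist": 0,"jaw": -1},{"x": 0,"y": 0,"z": 1.8,"twist": 0,"jaw": -1},{"x": 0,"y": 0,"z": 1.0,"twist": 0,"jaw": -1},{"x": 0,"y": 0,"z": 0.6,"twist": 0,"jaw": -1},{"x": 0,"y": 0,"z": 0,"twist": 0,"jaw": -1}]'

```text
time: 18.07
tool_pos: [0.4492, -0.3306, 0.0352]
ee_rot: [-3.141, 0.001, -0.368]
wrist_force: [-0.6, -0.0, -2.9]
width: 0.0311
```

>>> play_rows --rows '[{"x": 0,"y": 0,"z": 0.6,"twist": 0,"jaw": -1},{"x": 0,"y": 0,"z": 0.6,"twist": 0,"jaw": -1},{"x": 0,"y": 0,"z": 0,"twist": 0,"jaw": -1},{"x": 0,"y": 0,"z": 0,"twist": 0,"jaw": -1}]'

```text
time: 18.4
tool_pos: [0.4493, -0.3306, 0.0236]
ee_rot: [3.142, 0.0, -0.368]
wrist_force: [0.1, -0.0, -1.8]
width: 0.0317
```

```bash

python3 - <<'E'
from ov import *
o=get_obs(); s=snapshot('wrist'); s=pw(s,o,None)
print(o['time'],np.round(o['tool_pos'],4),np.round(o['ee_rot'],4),o['width'],o['wrist_force'])
draw(s,[],(0,0,560,420),1.4,'w14')
d=snapshot('side'); draw(d,[],(200,60,340,240),3.3,'s14')
E
```

```text
18.4 [ 0.4493 -0.3306  0.0236] [ 3.1415  0.     -0.368 ] 0.03167806225683351 [ 0.1438971  -0.04834309 -1.78664087]
```

View pics/w14.png

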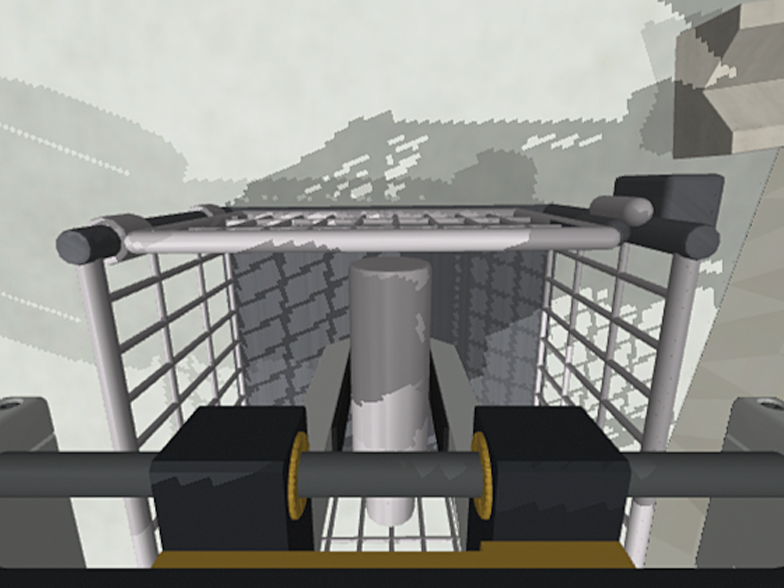

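View pics/s14.png

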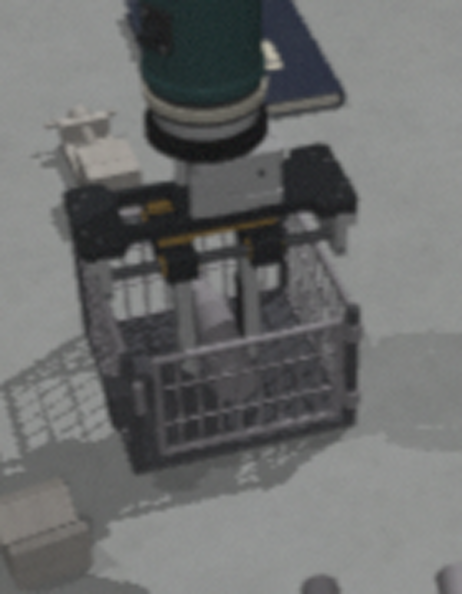

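>>> play_rows --rows '[{"x": 0,"y": 0,"z": 0.4,"twist": 0,"jaw": -1},{"x": 0,"y": 0,"z": 0.3,"twist": 0,"jaw": -1},{"x": 0,"y": 0,"z": 0,"twist": 0,"jaw": -1},{"x": 0,"y": 0,"z": 0,"twist": 0,"jaw": -1}]'

```text
time: 18.83
tool_pos: [0.449, -0.3304, 0.016]
ee_rot: [-3.141, 0.001, -0.368]
wrist_force: [-0.1, -0.7, -2.0]
width: 0.0313
```

>>> play_rows --rows '[{"x": 0,"y": 0,"z": 0,"twist": 0,"jaw": 0.1},{"x": 0,"y": 0,"z": 0,"twist": 0,"jaw": 0.1},{"x": 0,"y": 0,"z": 0,"twist": 0,"jaw": 0.1},{"x": 0,"y": 0,"z": 0,"twist": 0,"jaw": 0.1},{"x": 0,"y": 0,"z": 0,"twist": 0,"jaw": 0.1},{"x": 0,"y": 0,"z": 0,"twist": 0,"jaw": 0.1},{"x": 0,"y": 0,"z": 0,"twist": 0,"jaw": 0.1},{"x": 0,"y": 0,"z": 0,"twist": 0,"jaw": 0.1}]'

```text
time: 19.5
tool_pos: [0.4493, -0.3306, 0.0165]
ee_rot: [3.142, -0.0, -0.368]
wrist_force: [0.2, -0.0, -0.4]
width: 0.0519
```

```bash

python3 - <<'E'
from ov import *
o=get_obs(); s=snapshot('wrist'); s=pw(s,o,None)
print(o['time'],np.round(o['tool_pos'],4),np.round(o['ee_rot'],4),o['width'],o['wrist_force'])
draw(s,[],(0,0,560,420),1.4,'w15')
E
```

```text
19.5 [ 0.4493 -0.3306  0.0165] [ 3.1415e+00 -1.0000e-04 -3.6810e-01] 0.05191566836139701 [ 0.24686178 -0.0114722  -0.37569825]
```

View pics/w15.png

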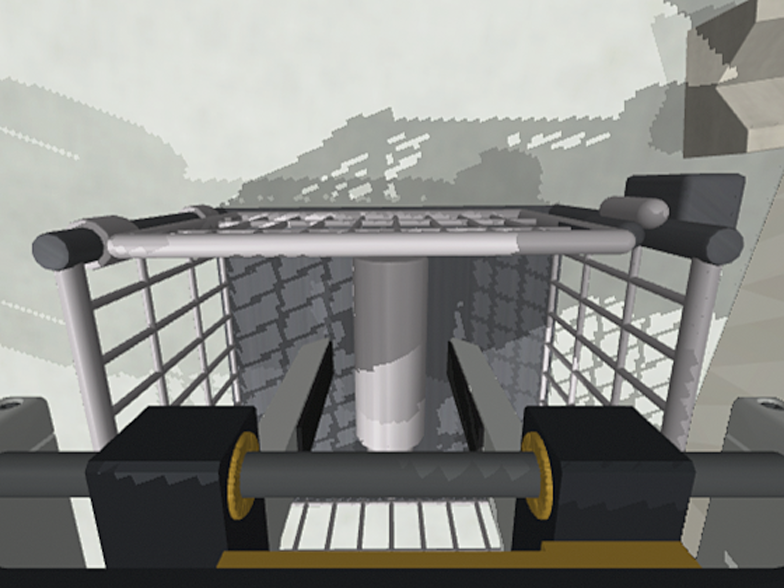

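>>> play_rows --rows '[{"x": 0,"y": 0,"z": -1,"twist": 0,"jaw": 0.1},{"x": 0,"y": 0,"z": -2,"twist": 0,"jaw": 0.1},{"x": 0,"y": 0,"z": -2.5,"twist": 0,"jaw": 0.1},{"x": 0,"y": 0,"z": -3,"twist": 0,"jaw": 0.1},{"x": 0,"y": 0,"z": -3,"twist": 0,"jaw": 0.1},{"x": 0,"y": 0,"z": -3,"twist": 0,"jaw": 0.1},{"x": 0,"y": 0,"z": -3,"twist": 0,"jaw": 0.1},{"x": 0,"y": 0,"z": -3,"twist": 0,"jaw": 0.1},{"x": 0,"y": 0,"z": -3,"twist": 0,"jaw": 0.1},{"x": 0,"y": 0,"z": 0,"twist": 0,"jaw": 0.1}]'

```text
time: 20.38
tool_pos: [0.4513, -0.3323, 0.2605]
ee_rot: [3.136, -0.013, -0.368]
wrist_force: [-0.2, 0.0, 1.9]
width: 0.0515
```

>>> play_rows --rows '[{"x": -2,"y": 0,"z": 0,"twist": 0,"jaw": 0.1},{"x": -2,"y": 0,"z": 0,"twist": 0,"jaw": 0.1},{"x": -2,"y": 0,"z": 0,"twist": 0,"jaw": 0.1},{"x": -2,"y": 0,"z": 0,"twist": 0,"jaw": 0.1},{"x": -2,"y": 0,"z": 0,"twist": 0,"jaw": 0.1},{"x": 0,"y": 0,"z": 0,"twist": 0,"jaw": 0.1},{"x": 0,"y": 0,"z": 0,"twist": 0,"jaw": 0.1},{"x": 0,"y": 0,"z": 0,"twist": 0,"jaw": 0.1},{"x": 0,"y": 0,"z": 0,"twist": 0,"jaw": 0.1}]'

```text
time: 21.13
tool_pos: [0.3566, -0.2948, 0.2513]
ee_rot: [-3.141, -0.0, -0.368]
wrist_force: [0.1, -0.1, -1.0]
width: 0.0515
```

```bash

python3 - <<'E'
from ov import *
o=get_obs(); s=snapshot('wrist'); s=pw(s,o,None)
print(o['time'],np.round(o['tool_pos'],4),np.round(o['ee_rot'],4),o['width'],o['wrist_force'],np.abs(o['qvel']).max())
L=lines((.445,-.339,-.368),0.0,(.5788,-.0514,1.009))
draw(s,L[:7],(0,0,560,420),1.4,'w16')
d=snapshot('side'); draw(d,L[6:],(190,60,400,340),2.1,'s16'); 
d=snapshot('top'); draw(d,L,(180,130,440,320),3,'t16')
E
```

```text
21.1333 [ 0.3566 -0.2948  0.2513] [-3.1414e+00 -1.0000e-04 -3.6770e-01] 0.05149584726882452 [ 0.11802069 -0.11543856 -1.00592659] 0.007895977629729782
```

View pics/w16.png

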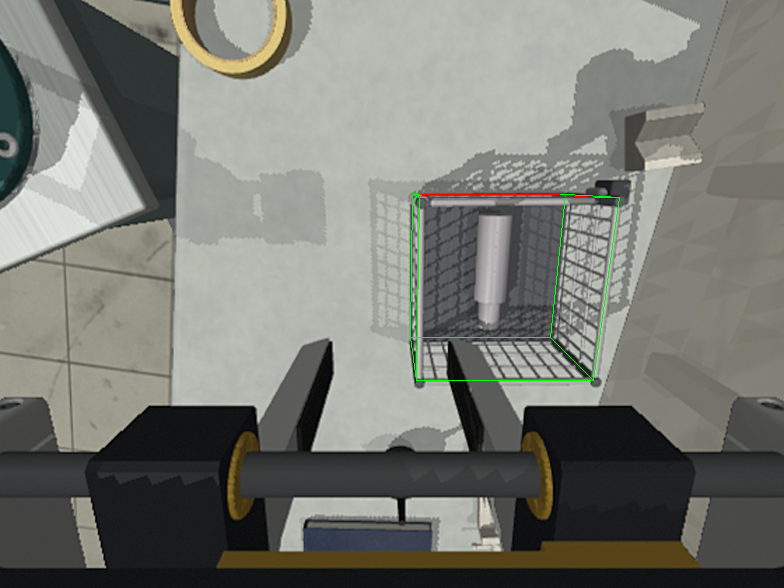

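View pics/s16.png

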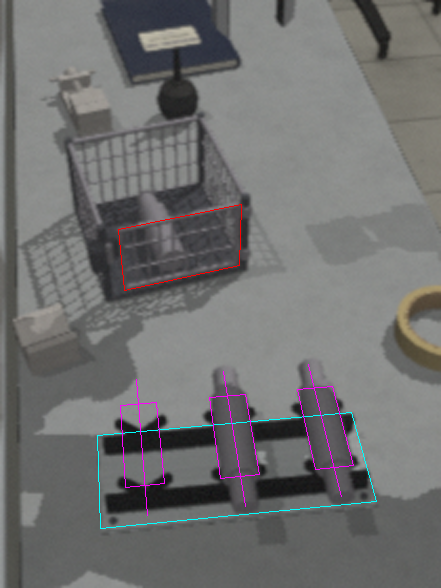

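```bash
python3 -c "
from bench import *
print(close_job()); print(get_obs()['time'])"
```

```text
the job is handed in; nothing more can be done
None
the job is handed in; nothing more can be done
```

I shut the gate, moved the faulty shaft from the rack into the basket, and handed the job in after about 21 s of robot time. I got no verdict back.

- **Gate:** The first push stalled on the catch's roller. At about 13 N the gate was still open by roughly 0.07 rad, so I backed off to look. I pushed again nearer the free edge, and it snapped over just past the last reading of about 16 N. That is about twice the 8 N stated. From above, the gate rail then lined up with the basket's front side. In the last pictures the gate is still shut.
- **Shaft:** The faulty one was the shaft nearest the wall. The network found it, and the pictures showed a thin end on one side only. I gripped it near its balance point (opening 31 mm) and lowered it until its axis was about 35 mm above the desk. I then let go, so it dropped about 15 mm onto the basket floor.
- **Last checks:** The wrist and side views show the faulty shaft lying inside the basket. The two good shafts match their fitted places in the rack. The arm was clear of everything and nearly still, with only about 1 N on the wrist sensor.

The early basket and gate fits from the different cameras disagreed by a few millimetres, which did not affect the result. I judged the final gate angle by eye, not by a number.

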